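Spread the rock salt to dry from a hand shaker

ROBOT

A 7-joint arm with a two-finger parallel gripper is mounted at the origin on the work surface. World frame = base frame: x ahead of the robot, y to its left, z up, the work surface at z = 0. Lengths are in m, angles in degrees, forces in N, time in s.
With the tool pointing down it reaches from about 0.4 to 0.85 m from the base axis. Payload 10.4 kg.
Tool frame: the origin (TCP) lies at the very end of the fingers, on their centre line; the grasp point (between the pads) lies 19 mm behind it; z points along the fingers, y is the line along which they close (so a half turn about z gives the same grasp; the last joint's range is limited). The gripper opens to 87 mm and grips with 3 to 60 N. Pads are 19 mm wide; open, the fingers measure 117 mm over their backs; the gripper's body (75 mm by 190 mm) begins 51 mm behind the grasp point.
Start: joints at [-1.295, 19.034, -3.707, 83.658, 1.238, 77.344, -5.071], TCP at [0.625, 0, 0.223] pointing down, gripper open.
Joint ranges: [-148.97, 148.97], [-28.65, 121.19], [-84.17, 76.75], [9.2, 138.47], [-72.65, 252.65], [3.7, 117.97], [-149.18, 149.18]. Speed limits (degrees/s): [127.2, 127.2, 159.86, 159.86, 180, 180, 180].

INTERFACE

Orientations are given as a 3x3 rotation matrix whose columns are the frame's x, y, z axes.
In Python, from plant import * gives the robot as it stands. The module is installed in compiled form; this text tells all that it offers.
- The arm moves only by the shell command python3 -m pendant 'ROWS' [OPENING] [FORCE]. ROWS is text: rows parted by semicolons, each of 6 numbers parted by spaces: the shift along the tool's x, y, z normalised to -1 to 1, where 1 is 500 mm, then the turn, a rotation vector about the tool's x, y, z normalised to -1 to 1, where 1 is 180 degrees. A call has 1 to 5 rows; each row is the pose to reach, as a shift and turn from the pose commanded when the call began, along the tool's axes at that moment, turning the shorter way round; what a row does not reach only later rows make up. A row lasts 1/10 s, in which the tool goes at most 50 mm and 8.59 degrees, less where a joint would pass 70% of its speed; a pose out of reach is approached as far as the arm can. A call with a number of a shift or a turn outside -1 to 1 is refused whole. A call with a gripper value outside its range is refused whole. OPENING is the closure, from -1 (fully open) to 1 (shut), set as the call begins (- or left out, the last holds). The fingers move at their own pace and stop on an object; FORCE is the grip in N (left out, the last holds). Time passes only in rows, so rows that repeat a pose let the fingers close. It gives the time, the measured TCP pose, the force, the opening and the grip force at its end, in the units of the state.
- get_obs(): the state, without advancing time (a new reading comes with each control period).
- get_image(name): name is "scene" or "side" or "wrist"; returns a dict with "color" (420x560x3 uint8, red, green, blue), "fx", "fy", "cx", "cy" (pixels), "R" (3x3) and "t" (3): a world point X has camera coordinates R X + t. Camera axes: x right, y down, z forward; pixel columns grow to the right and rows downward; lengths in m; the calibration is good to about 2 mm. A picture is of the moment at which its call begins. There is no depth.
- sign_off(): hands the job in; it is judged then, once.
The state is a dict: "clock": time; "qpos": joint angles; "dq": joint speeds; "joint_efforts": joint torques, N m; "position": TCP position; "eef_rot": TCP orientation; "force": force on the tool from outside, world axes, zero at the start; "ft_torque": the same for the moment, N m; "width": opening from 0.0 (shut) to 1.0 (fully open); "finger_force": force on a finger pad.
Only numpy, scipy, OpenCV 4.12 (cv2) and the standard library are available. Lean on these libraries where they do the work, as an engineer would, in place of code of your own. Each camera call takes 0.05 s, during which the arm holds its last target. There are 200 camera calls.

TASK

Put every salt lump spilled on the mat into the hand shaker with those already in it, then lift the full shaker over the drying tray and shake all the lumps out evenly, so that none lies outside the tray and each of its three bays has at least two. Finish by hanging the empty shaker by its eye on the peg of the stand, still and clear of the table, and leave the pepper shaker, the canister and the burr where they stand.

Things in the scene. Friction and masses are not known exactly. Their poses are not given: they have to be found in the camera images.
- shaker: Steel hand shaker, standing on its flat underside: a trough 110 long (x), 58 wide (y), 44 mm high, walls and floor 4 mm, its nose end (-x) fully open without a lip; a hood (top at 47 mm) covers the front 35 mm, the top behind is open. Black handle at +x, then a ring (the eye). About 180 g empty. Origin: centre of the trough's underside; x from nose to handle, z up
- shaker_nose (a point): middle of the trough floor's open front edge, 55 mm ahead of the shaker's origin, 4 mm up. Lumps stay in by friction alone (coefficient 0.5 to 0.7) while it is near level; tipped nose-down 25 to 40 degrees they slide out over this edge, sooner when jerked
- shaker_hopper (a point): centre of the open part of the trough's top (72 mm along x, 50 mm wide), level with the wall tops (15 mm behind the origin, 44 mm up); drop lumps in here
- shaker_grip (a point): where to pinch the handle across its 14 mm width (along the shaker's y): 86 mm behind the origin, 34 mm up. The handle is straight, 20 mm tall, and runs from 55 to 118 mm behind the origin
- shaker_eye (a point): centre of the hanging eye at the end of the handle, 133 mm behind the origin, 34 mm up; the ring is of 8 mm round wire with a clear hole of 26 mm, and its hole runs along the shaker's y
- tray: Shallow fixed grey enamelled drying tray, 130 mm (x) x 264 mm (y) outside, walls and two dividers 4 mm thick and 16 mm high, floor 4 mm thick; the dividers split its length into three equal bays side by side along y, each 122 x 83 mm inside. Origin: centre of the underside
- bay_left (a point): centre of the floor of the bay at +y (87 mm from the tray's centre)
- bay_middle (a point): centre of the floor of the middle bay
- bay_right (a point): centre of the floor of the bay at -y (87 mm from the tray's centre)
- peg_stand: Fixed dark steel stand: pillar 22 mm square, 255 mm tall, at y = +66 mm (foot 90 x 70 x 12 mm centred at y = +75 mm), and near its top one steel peg 10 mm thick, which leaves the pillar's face at y = +55 mm, z = 240 mm, runs to -y rising 12 degrees and ends free at y = -35 mm, z = 259 mm. Origin: on the table below the peg, which turns with the stand's yaw
- peg_seat (a point): point on the peg's centre line 45 mm out from the pillar's face (stand y = +10 mm), 250 mm above the table, where the eye should hang; axes as the stand's. Below the peg, at x = +26 mm, z = 115 mm, a 12 mm rubber-covered rest bar runs parallel to it (y = +66 to -36 mm): hung with its nose down and its underside to +x, the shaker leans on this bar and stops swinging
- mat: thin fixed black rubber mat, 215 x 155 x 3 mm, on which the spilled lumps start; origin: centre of the underside
- pepper: bystander: squat glass pepper shaker with chrome top, 56 mm across, 78 mm tall, loose; origin: centre of its foot
- canister: bystander: yellow plastic refill canister with white lid, 98 mm across, 138 mm tall, loose; origin: centre of its foot
- burr: bystander: pale grey ceramic cone burr, 42 mm across, 30 mm tall, loose; origin: centre of its foot
- spill1: a blocky pale pinkish lump of rock salt, 20 x 18 x 17 mm (x, y, z), 12 g; origin at its centre; starts spilled on the mat (some of the six may be absent)
- spill2: a blocky pale pinkish lump of rock salt, 20 x 18 x 17 mm (x, y, z), 12 g; origin at its centre; starts spilled on the mat (some of the six may be absent)
- spill3: a blocky pale pinkish lump of rock salt, 20 x 18 x 17 mm (x, y, z), 12 g; origin at its centre; starts spilled on the mat (some of the six may be absent)
- spill4: a blocky pale pinkish lump of rock salt, 20 x 18 x 17 mm (x, y, z), 12 g; origin at its centre; starts spilled on the mat (some of the six may be absent)
- spill5: a blocky pale pinkish lump of rock salt, 20 x 18 x 17 mm (x, y, z), 12 g; origin at its centre; starts spilled on the mat (some of the six may be absent)
- spill6: a blocky pale pinkish lump of rock salt, 20 x 18 x 17 mm (x, y, z), 12 g; origin at its centre; starts spilled on the mat (some of the six may be absent)
- lump1: a blocky pale pinkish lump of rock salt, 20 x 18 x 17 mm (x, y, z), 12 g; origin at its centre; starts in the shaker
- lump2: a blocky pale pinkish lump of rock salt, 20 x 18 x 17 mm (x, y, z), 12 g; origin at its centre; starts in the shaker
- lump3: a blocky pale pinkish lump of rock salt, 20 x 18 x 17 mm (x, y, z), 12 g; origin at its centre; starts in the shaker
Things that resemble listed ones, but are neither listed nor needed, are in the scene too. Several things have the shape of the shaker; the one meant has the colours described above.

How it is judged (in metres and radians):
On the way, in this order (a step that is already met when the one before it is completed fails the run):
1. the shaker is held up over the tray (its nose above the tray) with every lump in it (x of spill1 in the frame of shaker between -0.06 and 0.056 m and y of spill1 in the frame of shaker between -0.029 and 0.029 m and z of spill1 in the frame of shaker between 0 and 0.055 m and x of spill2 in the frame of shaker between -0.06 and 0.056 m and y of spill2 in the frame of shaker between -0.029 and 0.029 m and z of spill2 in the frame of shaker between 0 and 0.055 m and x of spill3 in the frame of shaker between -0.06 and 0.056 m and y of spill3 in the frame of shaker between -0.029 and 0.029 m and z of spill3 in the frame of shaker between 0 and 0.055 m and x of spill4 in the frame of shaker between -0.06 and 0.056 m and y of spill4 in the frame of shaker between -0.029 and 0.029 m and z of spill4 in the frame of shaker between 0 and 0.055 m and x of spill5 in the frame of shaker between -0.06 and 0.056 m and y of spill5 in the frame of shaker between -0.029 and 0.029 m and z of spill5 in the frame of shaker between 0 and 0.055 m and x of spill6 in the frame of shaker between -0.06 and 0.056 m and y of spill6 in the frame of shaker between -0.029 and 0.029 m and z of spill6 in the frame of shaker between 0 and 0.055 m and x of lump1 in the frame of shaker between -0.06 and 0.056 m and y of lump1 in the frame of shaker between -0.029 and 0.029 m and z of lump1 in the frame of shaker between 0 and 0.055 m and x of lump2 in the frame of shaker between -0.06 and 0.056 m and y of lump2 in the frame of shaker between -0.029 and 0.029 m and z of lump2 in the frame of shaker between 0 and 0.055 m and x of lump3 in the frame of shaker between -0.06 and 0.056 m and y of lump3 in the frame of shaker between -0.029 and 0.029 m and z of lump3 in the frame of shaker between 0 and 0.055 m and height (world z) of shaker above 0.05 m and contact force between the fingers and shaker above 0.5 N and x of shaker_nose in the frame of tray between -0.1 and 0.13 m and y of shaker_nose in the frame of tray between -0.17 and 0.17 m), for 0.1 s.
2. every lump lies in the tray while the shaker is off the table (x of spill1 in the frame of tray between -0.065 and 0.065 m and y of spill1 in the frame of tray between -0.132 and 0.132 m and z of spill1 in the frame of tray between 0 and 0.045 m and x of spill2 in the frame of tray between -0.065 and 0.065 m and y of spill2 in the frame of tray between -0.132 and 0.132 m and z of spill2 in the frame of tray between 0 and 0.045 m and x of spill3 in the frame of tray between -0.065 and 0.065 m and y of spill3 in the frame of tray between -0.132 and 0.132 m and z of spill3 in the frame of tray between 0 and 0.045 m and x of spill4 in the frame of tray between -0.065 and 0.065 m and y of spill4 in the frame of tray between -0.132 and 0.132 m and z of spill4 in the frame of tray between 0 and 0.045 m and x of spill5 in the frame of tray between -0.065 and 0.065 m and y of spill5 in the frame of tray between -0.132 and 0.132 m and z of spill5 in the frame of tray between 0 and 0.045 m and x of spill6 in the frame of tray between -0.065 and 0.065 m and y of spill6 in the frame of tray between -0.132 and 0.132 m and z of spill6 in the frame of tray between 0 and 0.045 m and x of lump1 in the frame of tray between -0.065 and 0.065 m and y of lump1 in the frame of tray between -0.132 and 0.132 m and z of lump1 in the frame of tray between 0 and 0.045 m and x of lump2 in the frame of tray between -0.065 and 0.065 m and y of lump2 in the frame of tray between -0.132 and 0.132 m and z of lump2 in the frame of tray between 0 and 0.045 m and x of lump3 in the frame of tray between -0.065 and 0.065 m and y of lump3 in the frame of tray between -0.132 and 0.132 m and z of lump3 in the frame of tray between 0 and 0.045 m and height (world z) of shaker above 0.05 m), for 0.2 s.
At the end, for the whole second after the job is handed in: every lump rests in the tray (below 30 mm/s), at least two in each of its three bays, and the shaker hangs still (below 40 mm/s) by its eye on the peg: eye centre within 20 mm beside the peg, 30 mm below to 12 mm above the seat point, 45 mm inward to 35 mm outward of it (x of spill1 in the frame of tray between -0.065 and 0.065 m and y of spill1 in the frame of tray between -0.132 and 0.132 m and z of spill1 in the frame of tray between 0 and 0.045 m and x of spill2 in the frame of tray between -0.065 and 0.065 m and y of spill2 in the frame of tray between -0.132 and 0.132 m and z of spill2 in the frame of tray between 0 and 0.045 m and x of spill3 in the frame of tray between -0.065 and 0.065 m and y of spill3 in the frame of tray between -0.132 and 0.132 m and z of spill3 in the frame of tray between 0 and 0.045 m and x of spill4 in the frame of tray between -0.065 and 0.065 m and y of spill4 in the frame of tray between -0.132 and 0.132 m and z of spill4 in the frame of tray between 0 and 0.045 m and x of spill5 in the frame of tray between -0.065 and 0.065 m and y of spill5 in the frame of tray between -0.132 and 0.132 m and z of spill5 in the frame of tray between 0 and 0.045 m and x of spill6 in the frame of tray between -0.065 and 0.065 m and y of spill6 in the frame of tray between -0.132 and 0.132 m and z of spill6 in the frame of tray between 0 and 0.045 m and x of lump1 in the frame of tray between -0.065 and 0.065 m and y of lump1 in the frame of tray between -0.132 and 0.132 m and z of lump1 in the frame of tray between 0 and 0.045 m and x of lump2 in the frame of tray between -0.065 and 0.065 m and y of lump2 in the frame of tray between -0.132 and 0.132 m and z of lump2 in the frame of tray between 0 and 0.045 m and x of lump3 in the frame of tray between -0.065 and 0.065 m and y of lump3 in the frame of tray between -0.132 and 0.132 m and z of lump3 in the frame of tray between 0 and 0.045 m and linear speed of each of spill1, spill2, spill3, spill4, spill5, spill6, lump1, lump2, lump3 below 0.03 m/s and ((y of any of spill1, spill3, spill4, lump1 in the frame of tray below -0.0435 m and y of any of spill2, spill5, spill6, lump2, lump3 in the frame of tray below -0.0435 m) or (y of any of spill3, spill5, spill6, lump1, lump3 in the frame of tray below -0.0435 m and y of any of spill1, spill2, spill4, lump2 in the frame of tray below -0.0435 m) or (y of any of spill1, spill2, spill5, spill6, lump1 in the frame of tray below -0.0435 m and y of any of spill3, spill4, lump2, lump3 in the frame of tray below -0.0435 m) or (y of any of spill2, spill4, spill6, lump1, lump3 in the frame of tray below -0.0435 m and y of any of spill1, spill3, spill5, lump2 in the frame of tray below -0.0435 m)) and (((y of spill1 in the frame of tray between -0.0435 and 0.0435 m or y of spill3 in the frame of tray between -0.0435 and 0.0435 m or y of spill4 in the frame of tray between -0.0435 and 0.0435 m or y of lump1 in the frame of tray between -0.0435 and 0.0435 m) and (y of spill2 in the frame of tray between -0.0435 and 0.0435 m or y of spill5 in the frame of tray between -0.0435 and 0.0435 m or y of spill6 in the frame of tray between -0.0435 and 0.0435 m or y of lump2 in the frame of tray between -0.0435 and 0.0435 m or y of lump3 in the frame of tray between -0.0435 and 0.0435 m)) or ((y of spill3 in the frame of tray between -0.0435 and 0.0435 m or y of spill5 in the frame of tray between -0.0435 and 0.0435 m or y of spill6 in the frame of tray between -0.0435 and 0.0435 m or y of lump1 in the frame of tray between -0.0435 and 0.0435 m or y of lump3 in the frame of tray between -0.0435 and 0.0435 m) and (y of spill1 in the frame of tray between -0.0435 and 0.0435 m or y of spill2 in the frame of tray between -0.0435 and 0.0435 m or y of spill4 in the frame of tray between -0.0435 and 0.0435 m or y of lump2 in the frame of tray between -0.0435 and 0.0435 m)) or ((y of spill1 in the frame of tray between -0.0435 and 0.0435 m or y of spill2 in the frame of tray between -0.0435 and 0.0435 m or y of spill5 in the frame of tray between -0.0435 and 0.0435 m or y of spill6 in the frame of tray between -0.0435 and 0.0435 m or y of lump1 in the frame of tray between -0.0435 and 0.0435 m) and (y of spill3 in the frame of tray between -0.0435 and 0.0435 m or y of spill4 in the frame of tray between -0.0435 and 0.0435 m or y of lump2 in the frame of tray between -0.0435 and 0.0435 m or y of lump3 in the frame of tray between -0.0435 and 0.0435 m)) or ((y of spill2 in the frame of tray between -0.0435 and 0.0435 m or y of spill4 in the frame of tray between -0.0435 and 0.0435 m or y of spill6 in the frame of tray between -0.0435 and 0.0435 m or y of lump1 in the frame of tray between -0.0435 and 0.0435 m or y of lump3 in the frame of tray between -0.0435 and 0.0435 m) and (y of spill1 in the frame of tray between -0.0435 and 0.0435 m or y of spill3 in the frame of tray between -0.0435 and 0.0435 m or y of spill5 in the frame of tray between -0.0435 and 0.0435 m or y of lump2 in the frame of tray between -0.0435 and 0.0435 m))) and ((y of any of spill1, spill3, spill4, lump1 in the frame of tray above 0.0435 m and y of any of spill2, spill5, spill6, lump2, lump3 in the frame of tray above 0.0435 m) or (y of any of spill3, spill5, spill6, lump1, lump3 in the frame of tray above 0.0435 m and y of any of spill1, spill2, spill4, lump2 in the frame of tray above 0.0435 m) or (y of any of spill1, spill2, spill5, spill6, lump1 in the frame of tray above 0.0435 m and y of any of spill3, spill4, lump2, lump3 in the frame of tray above 0.0435 m) or (y of any of spill2, spill4, spill6, lump1, lump3 in the frame of tray above 0.0435 m and y of any of spill1, spill3, spill5, lump2 in the frame of tray above 0.0435 m)) and x of shaker_eye in the frame of peg_seat between -0.02 and 0.02 m and y of shaker_eye in the frame of peg_seat between -0.035 and 0.045 m and z of shaker_eye in the frame of peg_seat between -0.03 and 0.012 m and height (world z) of shaker above 0.06 m and linear speed of shaker below 0.04 m/s); the robot touches nothing.
It fails at once if the pepper shaker is moved more than 30 mm or tipped over (distance of pepper from where it was at the start of the episode above 0.03 m or angle between pepper's own z axis and vertical above 0.5 rad).
It fails at once if the canister is moved more than 30 mm or tipped over (distance of canister from where it was at the start of the episode above 0.03 m or angle between canister's own z axis and vertical above 0.5 rad).
It fails at once if the ceramic burr is moved more than 30 mm or tipped over (distance of burr from where it was at the start of the episode above 0.03 m or angle between burr's own z axis and vertical above 0.5 rad).
Of spill1, spill2, spill3, spill4, spill5, spill6 only 4 to 6 are there at a start; the rules pass over those that are not, and their reading is None.
At some moment in a run one of spill1, spill2, spill3, spill4, spill5, spill6 may be knocked a few centimetres aside while the robot is not near it.
It also fails if it takes over 208 s, if anything falls off the work surface, if the arm or the gripper's body presses on something with over 40 N, if the wrist force passes 120 N, or if a joint passes its speed limit or range.

## Working session

There is one attempt and no reset: what is moved stays moved. The work goes in short steps, Python scripts to look and compute and a shell command to move; the robot and the scene stay as the last step left them, time stands still between calls to the robot, and variables do not carry over. Pictures are saved under pics/ and viewed, at most 14 in all, crops included, and the job is handed in when it is done.

```bash
mkdir -p pics; ls
python3 - <<'E'
from plant import *
import cv2
for n in ["scene","side"]:
    d=get_image(n); cv2.imwrite(f"pics/{n}0.png",d["color"][:,:,::-1])
    print(n,d["fx"],d["cx"],d["cy"],d["R"],d["t"])
o=get_obs();print({k:o[k] for k in("clock","position","force","width","finger_force")})
E
```

```text
pics
scene 382.53246259732373 282.488999360536 202.48795525123697 [[-0.35868773  0.93343171 -0.00695287]
 [ 0.57271399  0.21418151 -0.79128058]
 [-0.73711722 -0.28780464 -0.61141369]] [ 0.21360675 -0.23009181  1.593239  ]
side 410.86497342049955 279.28776477504306 205.8248503037078 [[ 8.06630832e-01 -5.91055197e-01  6.74136894e-04]
 [-4.52890140e-01 -6.18804888e-01 -6.41849696e-01]
 [ 3.79785758e-01  5.17430444e-01 -7.66830173e-01]] [-0.48451351  0.39350796  0.93154316]
{'clock': 0.1, 'position': array([ 6.24695866e-01, -2.57232104e-05,  2.21871239e-01]), 'force': array([ 0.65076362, -0.27746022, -0.78868543]), 'width': 1.0022744863181279, 'finger_force': 0.0}
```

View pics/scene0.png

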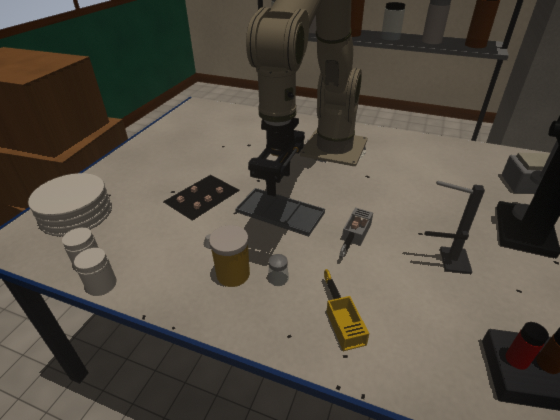

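View pics/side0.png

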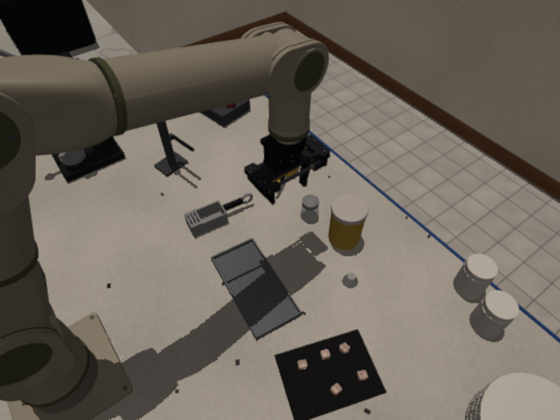

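The scene view shows the mat with 5 lumps around (202,196), the tray at (280,210) and a steel shaker at (357,225) with its black handle toward (345,250). There is a yellow lookalike at (345,315). The stand is at (460,235), the pepper at (278,268), the canister at (231,258) and the burr at (209,240). The shaker meant is the steel one with the black handle. I'll confirm that in an enlarged crop and measure.

```bash
cat > h.py <<'E'
from plant import *
import cv2, numpy as np
def ray(d,u,v):
    R=np.array(d["R"]);t=np.array(d["t"]);c=-R.T@t
    return c,R.T@np.array([(u-d["cx"])/d["fx"],(v-d["cy"])/d["fy"],1])
def plane(d,u,v,z):
    c,r=ray(d,u,v); return c+r*(z-c[2])/r[2]
def proj(d,X):
    p=np.array(d["R"])@np.array(X)+np.array(d["t"]); return np.array([d["fx"]*p[0]/p[2]+d["cx"],d["fy"]*p[1]/p[2]+d["cy"]])
def two(d1,p1,d2,p2):
    c1,r1=ray(d1,*p1);c2,r2=ray(d2,*p2)
    s=np.linalg.lstsq(np.c_[r1,-r2],c2-c1,rcond=None)[0]
    a=c1+s[0]*r1;b=c2+s[1]*r2
    return (a+b)/2,np.linalg.norm(a-b)
def lumps(d,amin=6):
    c=d["color"].astype(int);R,G,B=c[...,0],c[...,1],c[...,2]
    m=((R>120)&(R-G>22)&(R-G<110)&(G-B<35)).astype(np.uint8)
    n,_,st,ce=cv2.connectedComponentsWithStats(m,connectivity=8)
    return [(ce[i].round(1),st[i,4]) for i in range(1,n) if st[i,4]>=amin],m
E
python3 - <<'E'
from h import *
s=get_image("scene");q=get_image("side")
for d,n in((s,"scene"),(q,"side")):
    L,m=lumps(d)
    print(n)
    for ce,a in L: print(ce,a,plane(d,*ce,0.012).round(3))
a=cv2.resize(s["color"][150:290,150:500],None,fx=2.28,fy=2.28,interpolation=2)[:,:,::-1]
cv2.imwrite("pics/c1.png",a)
b=q["color"][120:420,140:400]; b=cv2.resize(b,None,fx=2.0,fy=2.0,interpolation=2)[:,:,::-1];cv2.imwrite("pics/c2.png",b)
E
```

```text
scene
[179.  197.2] 6 [ 0.537 -0.401  0.012]
[196.  202.8] 6 [ 0.544 -0.33   0.012]
side
[343.9 347. ] 42 [ 0.555 -0.32   0.012]
[325.1 353. ] 48 [ 0.51  -0.305  0.012]
[302.1 363.5] 46 [ 0.452 -0.292  0.012]
[362.2 374.3] 51 [ 0.546 -0.391  0.012]
[336.  387.9] 54 [ 0.479 -0.378  0.012]
```

View pics/c1.png

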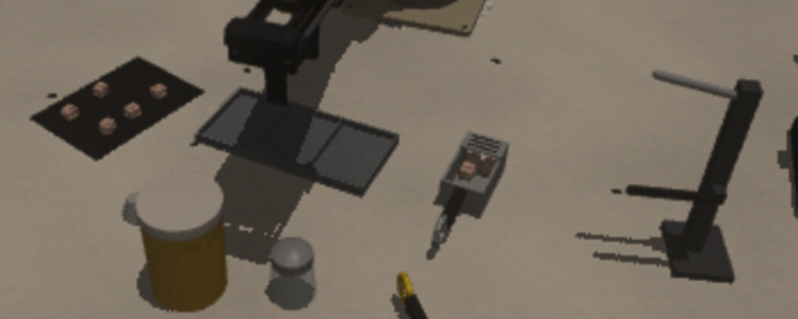

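View pics/c2.png

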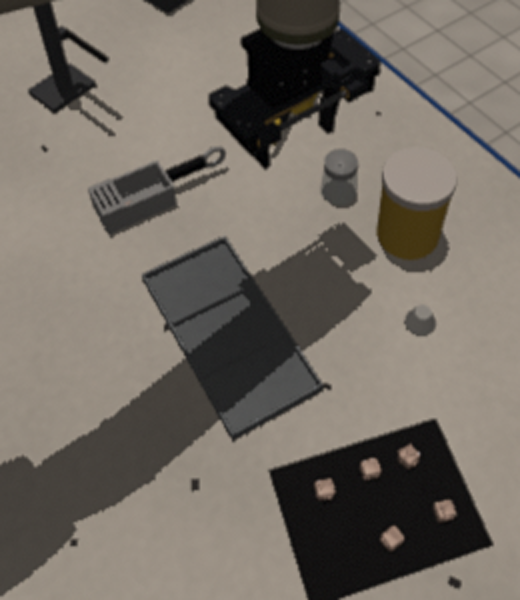

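The crop confirms the steel shaker with a black handle at scene (357,225), with lumps inside. The other handled scoop, at (345,315), is yellow, so it's a decoy. Five lumps lie on the mat, and the peg tip is at scene crop (656,74). Next I'll work out the poses.

Run:
```python
from h import *
s=get_image("scene");q=get_image("side");w=get_image("wrist")
S=lambda x,y:(150+x/2.28-.3,150+y/2.28-.3); Q=lambda x,y:(140+x/2-.3,120+y/2-.3)
def pr(n,X):print(n,np.round(X,3))
pr("eye",two(s,S(437,240),q,Q(215,156))[0])
for a in[(90,190),(105,217),(160,163),(177,187)]:pr("shk side z.045",plane(q,*Q(*a),.045))
for a in[(467,133),(508,143),(443,184),(484,195)]:pr("shk scene",plane(s,*S(*a),.045))
for a in[(240,90),(398,135),(360,190),(197,134)]:pr("tray scene",plane(s,*S(*a),.016))
for a in[(143,274),(224,238),(327,386),(233,438)]:pr("tray side",plane(q,*Q(*a),.016))
for a in[(662,224),(718,224),(733,276),(676,275)]:pr("foot scene",plane(s,*S(*a),.012))
for a in[(57,69),(96,84),(66,109),(30,91)]:pr("foot side",plane(q,*Q(*a),.012))
pr("pegtip",plane(s,*S(656,74),.259)); pr("pegroot",plane(s,*S(738,93),.240))
pr("bartip",two(s,S(630,189),q,Q(106,59)))
pr("bar z.115",plane(s,*S(630,189),.115)); pr("root",plane(s,*S(722,197),.115))
pr("pillartop",plane(s,*S(748,86),.255))
pr("canister top",two(s,S(180,200),q,Q(420,178))[0]);pr("pepper top",two(s,S(293,250),q,Q(341,160))[0]);pr("burr",plane(q,*Q(421,318),.02))
# lump orientation in side
L,m=lumps(q)
print("wrist",w["R"],w["t"])
cv2.imwrite("pics/w0.png",w["color"][:,:,::-1])
o=get_obs();print(o["eef_rot"].round(3))
```

```text
eye [0.622 0.189 0.028]
shk side z.045 [0.433 0.231 0.045]
shk side z.045 [0.427 0.176 0.045]
shk side z.045 [0.54  0.216 0.045]
shk side z.045 [0.537 0.162 0.045]
shk scene [0.428 0.178 0.045]
shk scene [0.43  0.234 0.045]
shk scene [0.542 0.172 0.045]
shk scene [0.544 0.225 0.045]
tray scene [ 0.408 -0.175  0.016]
tray scene [0.43  0.082 0.016]
tray scene [0.559 0.067 0.016]
tray scene [ 0.528 -0.188  0.016]
tray side [0.429 0.081 0.016]
tray side [0.552 0.065 0.016]
tray side [ 0.53  -0.197  0.016]
tray side [ 0.399 -0.183  0.016]
foot scene [0.482 0.443 0.012]
foot scene [0.457 0.509 0.012]
foot scene [0.544 0.526 0.012]
foot scene [0.566 0.463 0.012]
foot side [0.519 0.526 0.012]
foot side [0.555 0.454 0.012]
foot side [0.489 0.431 0.012]
foot side [0.46  0.504 0.012]
pegtip [0.53  0.382 0.259]
pegroot [0.507 0.469 0.24 ]Traceback (most recent call last):
  File "<stdin>", line 13, in <module>
  File "<stdin>", line 4, in pr
    return _wrapfunc(a, 'round', decimals=decimals, out=out)
    return _wrapit(obj, method, *args, **kwds)
    conv = _array_converter(obj)
ValueError: setting an array element with a sequence. The requested array has an inhomogeneous shape after 1 dimensions. The detected shape was (2,) + inhomogeneous part.
```

Positions check out against the given sizes. The shaker is about 111 mm long, centred at (0.486, 0.199) with yaw about -5.5°. The tray is centred at (0.480, -0.055) with yaw about -5.5°. The peg measures about 90 mm, with stand yaw about 14.5°. First I'll make a small lift, then read the axes.

```bash
python3 -m pendant '0 0 -0.06 0 0 0' -1
python3 - <<'E'
from h import *
np.set_printoptions(suppress=True,precision=3)
w=get_image("wrist");o=get_obs();print(o["eef_rot"],o["position"])
R=np.array(w["R"]);c=-R.T@np.array(w["t"]);print("cam in tool",o["eef_rot"].T@(c-o["position"]),(o["eef_rot"].T@R.T),w["fx"])
s=get_image("scene");q=get_image("side")
S=lambda x,y:(150+x/2.28-.3,150+y/2.28-.3); Q=lambda x,y:(140+x/2-.3,120+y/2-.3)
print("bartip",two(s,S(630,189),q,Q(106,59)))
print("can",two(s,S(180,200),q,Q(420,178)));print("pepper",two(s,S(293,250),q,Q(341,160)));print("burr",plane(q,*Q(421,318),.02))
print([plane(q,*c,.012) for c,a in lumps(q)[0]])
E
```

```text
clock: 0.45
position: [0.6231, -0.0001, 0.2488]
eef_rot: [[-0.0, 1.0, -0.007], [1.0, 0.0, -0.0], [-0.0, -0.007, -1.0]]
force: [0.1, 0.5, 0.4]
width: 0.999
finger_force: 0.0
[[ 0.     1.     0.003]
 [ 1.    -0.     0.   ]
 [ 0.     0.003 -1.   ]] [0.626 0.    0.257]
cam in tool [ 0.083 -0.001 -0.153] [[-0.001 -0.954 -0.3  ]
 [ 1.     0.002 -0.009]
 [ 0.01  -0.3    0.954]] 319.59617973794263
bartip (array([0.556, 0.387, 0.117]), np.float64(0.0010940201583426827))
can (array([ 0.771, -0.079,  0.134]), np.float64(0.0027707041985008092))
pepper (array([0.743, 0.045, 0.073]), np.float64(0.0010428436826478578))
burr [ 0.687 -0.196  0.02 ]
[array([ 0.555, -0.32 ,  0.012]), array([ 0.51 , -0.305,  0.012]), array([ 0.452, -0.292,  0.012]), array([ 0.547, -0.391,  0.012]), array([ 0.479, -0.378,  0.012])]
```

```bash
python3 -m pendant '-0.1 -0.04 0 0 0 0;-0.2 -0.08 0 0 0 0;-0.3 -0.12 0.02 0 0 0;-0.37 -0.12 0.05 0 0 0;-0.37 -0.12 0.05 0 0 0' >/dev/null; python3 -m pendant '-0.1 -0.04 0.02 0 0 0;-0.2 -0.08 0.04 0 0 0;-0.3 -0.12 0.06 0 0 0;-0.3 -0.12 0.06 0 0 0;-0.3 -0.12 0.06 0 0 0'
python3 - <<'E'
from h import *
np.set_printoptions(suppress=True,precision=4)
w=get_image("wrist");o=get_obs();print(o["position"])
cv2.imwrite("pics/w1.png",w["color"][:,:,::-1])
L,m=lumps(w,40)
cs,_=cv2.findContours(m,cv2.RETR_EXTERNAL,cv2.CHAIN_APPROX_NONE)
for c in cs:
    if cv2.contourArea(c)<60: continue
    r=cv2.minAreaRect(c); b=cv2.boxPoints(r)
    e=np.array([plane(w,*p,.02)[:2] for p in b]); d=e[1]-e[0]
    print(np.round(r[0]),plane(w,*r[0],.0115),"edge deg",np.degrees(np.arctan2(d[1],d[0]))%90,np.linalg.norm(d),np.linalg.norm(e[2]-e[1]))
E
```

```text
clock: 1.6
position: [0.5028, -0.3376, 0.1964]
eef_rot: [[0.005, 1.0, -0.002], [1.0, -0.005, -0.0], [-0.0, -0.002, -1.0]]
force: [0.4, 0.2, -0.3]
width: 0.999
finger_force: 0.0
[ 0.5045 -0.3353  0.1968]
[312. 234.] [ 0.5442 -0.396   0.0115] edge deg 71.79902973073276 0.018652929091854915 0.018218644886806478
[253. 224.] [ 0.4761 -0.3823  0.0115] edge deg 89.69326699973585 0.017900418285811827 0.01558711211479122
[322. 171.] [ 0.5536 -0.3215  0.0115] edge deg 18.377331096921544 0.02083861665964264 0.024534852285167354
[280. 158.] [ 0.5078 -0.3067  0.0115] edge deg 69.3846695572773 0.020923039500788398 0.021321959541248978
[227. 146.] [ 0.4504 -0.2936  0.0115] edge deg 60.3102036710631 0.023506532839576454 0.02041990811309194
```

View pics/w1.png

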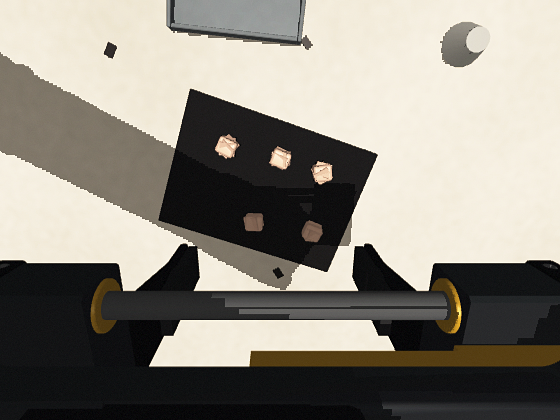

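The wrist view agrees with the side view: five lumps at (312,234), (253,224), (322,171), (280,158) and (227,146). I'll pick the one at (0.450, -0.294) first, with the fingers half open so they clear its neighbours.

```bash
python3 -m pendant '0.083 -0.108 0.05 0 0 0;0.083 -0.108 0.15 0 0 0;0.083 -0.108 0.25 0 0 0;0.083 -0.108 0.35 0 0 0;0.083 -0.108 0.38 0 0 0' 0.0 | grep -E "pos|force"; python3 -m pendant '0 0 0 0 0 0;0 0 0 0 0 0;0 0 0 0 0 0;0 0 0 0 0 0;0 0 0 0 0 0' 1 15;  python3 -m pendant '0 0 -0.05 0 0 0;0 0 -0.15 0 0 0;0 0 -0.2 0 0 0;0 0 -0.2 0 0 0'
```

```text
position: [0.4502, -0.2899, 0.004]
force: [0.3, 0.2, -0.0]
finger_force: 0.0
clock: 2.65
position: [0.4515, -0.2931, 0.0079]
eef_rot: [[-0.001, 1.0, 0.001], [1.0, 0.001, -0.0], [-0.0, 0.001, -1.0]]
force: [-0.4, -0.2, 0.2]
width: 0.271
finger_force: 15.0
clock: 3.05
position: [0.4533, -0.2947, 0.1118]
eef_rot: [[0.0, 1.0, 0.007], [1.0, -0.0, -0.003], [-0.003, 0.007, -1.0]]
force: [-0.5, -0.2, 0.2]
width: 0.269
finger_force: 15.0
```

```bash
python3 -m pendant '0.098 0.012 -0.02 0 0 0;0.196 0.024 -0.03 0 0 0;0.294 0.036 -0.03 0 0 0;0.392 0.048 -0.03 0 0 0;0.49 0.06 -0.03 0 0 0' >/dev/null; python3 -m pendant '0.098 0.012 0 0 0 0;0.196 0.024 0 0 0 0;0.294 0.036 0 0 0 0;0.392 0.048 0 0 0 0;0.484 0.058 0 0 0 0'
python3 - <<'E'
from h import *
np.set_printoptions(suppress=True,precision=4)
w=get_image("wrist");o=get_obs();print(o["position"],o["width"])
cv2.imwrite("pics/w2.png",w["color"][:,:,::-1]);cv2.imwrite("pics/s2.png",get_image("side")["color"][:,:,::-1])
E
```

```text
clock: 4.05
position: [0.5095, 0.1958, 0.1219]
eef_rot: [[-0.0, 1.0, -0.001], [1.0, 0.0, 0.0], [0.0, -0.001, -1.0]]
force: [0.4, 0.8, -1.2]
width: 0.274
finger_force: 15.0
[0.5085 0.2047 0.1221] 0.27189599249650287
```

View pics/w2.png

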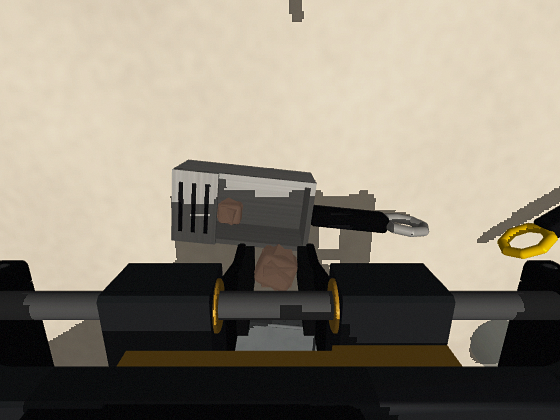

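The wrist view shows the shaker trough with its rear corners near (315,184) and (308,247) and its hood end near x=175. The held lump is at (278,268), and at least one inside lump is at (230,211). I'll measure these corners after settling, before the drop.

```bash
python3 -m pendant '0 0 0 0 0 0;0 0 0 0 0 0' |grep pos
python3 - <<'E'
from h import *
np.set_printoptions(suppress=True,precision=4)
w=get_image("wrist");o=get_obs();print(o["position"])
old=cv2.imread("pics/w2.png")[:,:,::-1]
sh=cv2.phaseCorrelate(cv2.cvtColor(old,7)[:200].astype(np.float32),cv2.cvtColor(w["color"],7)[:200].astype(np.float32));print(sh)
dx=sh[0]
for p in[(315,184),(308,247),(175,166),(172,241)]:print(p,plane(w,p[0]+dx[0],p[1]+dx[1],.045))
print("eye",plane(w,408+dx[0],224+dx[1],.034))
E
```

```text
position: [0.5099, 0.1921, 0.1219]
[0.5101 0.1919 0.1221]
((-0.7681233293454284, -0.47101793006902426), 0.3498347908920712)
(315, 184) [0.5393 0.2196 0.045 ]
(308, 247) [0.5354 0.1672 0.045 ]
(175, 166) [0.4337 0.2337 0.045 ]
(172, 241) [0.4253 0.1727 0.045 ]
eye [0.6191 0.1828 0.034 ]
```

```bash
python3 -m pendant '0.008 0 0.07 0 0 0;0.008 0 0.12 0 0 0;0.008 0 0.134 0 0 0;0.008 0 0.134 0 0 0;0.008 0 0.134 0 0 0' |grep pos; python3 -m pendant '0 0 0 0 0 0;0 0 0 0 0 0;0 0 0 0 0 0;0 0 -0.05 0 0 0;0 0 -0.13 0 0 0' 0.0
python3 - <<'E'
from h import *
np.set_printoptions(suppress=True,precision=4)
q=get_image("side");print([(c,a,plane(q,*c,.012)) for c,a in lumps(q,15)[0]])
w=get_image("wrist");cv2.imwrite("pics/w3.png",w["color"][:,:,::-1])
E
```

```text
position: [0.5108, 0.1973, 0.0568]
clock: 5.4
position: [0.5085, 0.1969, 0.1194]
eef_rot: [[-0.0, 1.0, -0.004], [1.0, 0.0, -0.002], [-0.002, -0.004, -1.0]]
force: [0.7, -0.7, 0.3]
width: 0.491
finger_force: 0.0
[(array([343.7, 346.9]), np.int32(41), array([ 0.5547, -0.3194,  0.012 ])), (array([325.2, 353. ]), np.int32(43), array([ 0.5102, -0.3047,  0.012 ])), (array([362.4, 374.1]), np.int32(40), array([ 0.5469, -0.3909,  0.012 ])), (array([336.1, 387.9]), np.int32(52), array([ 0.4794, -0.3781,  0.012 ]))]
```

View pics/w3.png

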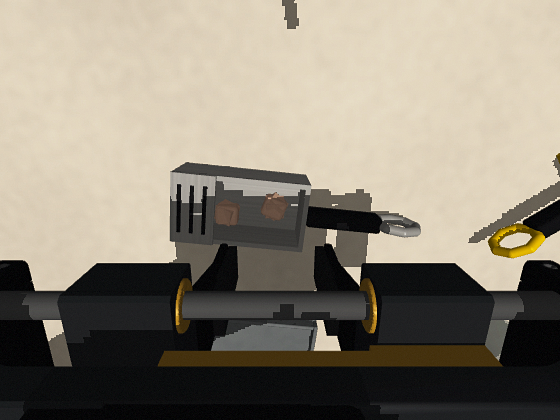

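The first lump is in the hopper, at (275,208). Next is the lump at (0.508, -0.306).

```bash
python3 -m pendant '-0.1 0 0 0 0 0;-0.2 0 0 0 0 0;-0.3 0 0 0 0 0;-0.4 0 0 0 0 0;-0.5 0 0 0 0 0' 0.17 >/dev/null;python3 -m pendant '-0.1 0 0 0 0 0;-0.2 0 0 0 0 0;-0.3 0 0 0 0 0;-0.4 0 0 0 0 0;-0.5 0 0 0 0 0' |grep pos; python3 -m pendant '-0.004 -0.005 0 0 0 0;-0.004 -0.005 0.08 0 0 0;-0.004 -0.005 0.16 0 0 0;-0.004 -0.005 0.22 0 0 0;-0.004 -0.005 0.226 0 0 0' |grep pos; python3 -m pendant '0 0 0 0 0 0;0 0 0 0 0 0;0 0 0 0 0 0;0 0 0 0 0 0;0 0 0 0 0 0' 1 15 | grep -E 'pos|wid';  python3 -m pendant '0 0 -0.05 0 0 0;0 0 -0.15 0 0 0;0 0 -0.22 0 0 0;0 0 -0.226 0 0 0'
```

```text
position: [0.5099, -0.3045, 0.1208]
position: [0.5061, -0.3034, 0.0047]
position: [0.5085, -0.3049, 0.0092]
width: 0.268
clock: 7.9
position: [0.5101, -0.3059, 0.1265]
eef_rot: [[0.0, 1.0, 0.008], [1.0, -0.0, -0.004], [-0.004, 0.008, -1.0]]
force: [0.2, 0.2, -0.3]
width: 0.264
finger_force: 15.0
```

```bash
python3 -m pendant '0.1 0 0 0 0 0;0.2 0 0 0 0 0;0.3 0 0 0 0 0;0.4 0 0 0 0 0;0.5 0.02 0 0 0 0' >/dev/null;python3 -m pendant '0.1 0 0 0 0 0;0.2 0 0 0 0 0;0.3 0 0 0 0 0;0.4 0 0 0 0 0;0.499 0.004 0 0 0 0' |grep pos; python3 -m pendant '0.004 0 0 0 0 0;0.004 0 0.06 0 0 0;0.004 0 0.12 0 0 0;0.004 0 0.128 0 0 0;0.004 0 0.128 0 0 0' |grep -E 'pos|wid'; python3 -m pendant '0 0 0 0 0 0;0 0 0 0 0 0;0 0 0 0 0 0;0 0 -0.05 0 0 0;0 0 -0.128 0 0 0' 0.1
python3 - <<'E'
from h import *
np.set_printoptions(suppress=True,precision=4)
q=get_image("side");print([(c,a,plane(q,*c,.012)) for c,a in lumps(q,15)[0]])
w=get_image("wrist");cv2.imwrite("pics/w4.png",w["color"][:,:,::-1])
c=w["color"][190:250,215:310].astype(int);m=((c[...,0]-c[...,2]>25)&(c[...,0]-c[...,1]>12)).astype(np.uint8)
n,_,st,ce=cv2.connectedComponentsWithStats(m);print([(ce[i]+[215,190],st[i,4]) for i in range(1,n) if st[i,4]>30])
E
```

```text
position: [0.5188, 0.196, 0.1207]
position: [0.5189, 0.1957, 0.0563]
width: 0.264
clock: 9.9
position: [0.518, 0.1955, 0.1199]
eef_rot: [[-0.0, 1.0, -0.003], [1.0, 0.0, -0.001], [-0.001, -0.003, -1.0]]
force: [1.6, 0.1, -0.5]
width: 0.447
finger_force: 0.0
[(array([343.8, 346.9]), np.int32(41), array([ 0.5549, -0.3196,  0.012 ])), (array([362.3, 374. ]), np.int32(44), array([ 0.5469, -0.3906,  0.012 ])), (array([336.1, 388. ]), np.int32(50), array([ 0.4792, -0.3783,  0.012 ]))]
[(array([269.5186, 208.952 ]), np.int32(916)), (array([220.8278, 211.3444]), np.int32(302))]
```

```bash
python3 -m pendant '-0.099 0 0 0 0 0;-0.198 0 0 0 0 0;-0.297 0.01 0 0 0 0;-0.396 0.02 0 0 0 0;-0.494 0.03 0 0 0 0' 0.1 >/dev/null;python3 -m pendant '-0.099 0 0 0 0 0;-0.198 0.01 0 0 0 0;-0.297 0.02 0 0 0 0;-0.396 0.03 0 0 0 0;-0.494 0.04 0 0 0 0' |grep pos; python3 -m pendant '-0.046 0 0 0 0 0;-0.046 0 0.08 0 0 0;-0.046 0 0.16 0 0 0;-0.046 0 0.22 0 0 0;-0.046 0 0.226 0 0 0' |grep pos; python3 -m pendant '0 0 0 0 0 0;0 0 0 0 0 0;0 0 0 0 0 0;0 0 0 0 0 0;0 0 0 0 0 0' 1 15 | grep -E 'pos|wid';  python3 -m pendant '0 0 -0.05 0 0 0;0 0 -0.15 0 0 0;0 0 -0.22 0 0 0;0 0 -0.226 0 0 0'
```

```text
position: [0.5545, -0.3001, 0.1212]
position: [0.553, -0.3203, 0.0047]
position: [0.5551, -0.3213, 0.0091]
width: 0.227
clock: 12.4
position: [0.5569, -0.3224, 0.1268]
eef_rot: [[0.0, 1.0, 0.008], [1.0, -0.0, -0.004], [-0.004, 0.008, -1.0]]
force: [1.0, -0.1, 0.3]
width: 0.226
finger_force: 14.9
```

```bash
python3 -m pendant '0.099 0 0 0 0 0;0.198 -0.01 0 0 0 0;0.297 -0.02 0 0 0 0;0.396 -0.03 0 0 0 0;0.494 -0.04 0 0 0 0' >/dev/null;python3 -m pendant '0.099 -0.01 0 0 0 0;0.198 -0.02 0 0 0 0;0.297 -0.03 0 0 0 0;0.396 -0.05 0 0 0 0;0.49 -0.07 0 0 0 0' |grep pos; python3 -m pendant '0.053 -0.005 0 0 0 0;0.053 -0.005 0 0 0 0;0.053 -0.005 0.08 0 0 0;0.053 -0.005 0.126 0 0 0;0.053 -0.005 0.126 0 0 0' |grep -E 'pos|wid'; python3 -m pendant '0 0 0 0 0 0;0 0 0 0 0 0;0 0 0 0 0 0;0 0 -0.05 0 0 0;0 0 -0.126 0 0 0' 0.1
python3 - <<'E'
from h import *
np.set_printoptions(suppress=True,precision=4)
q=get_image("side");print([(c,a,plane(q,*c,.012)) for c,a in lumps(q,15)[0]])
w=get_image("wrist");cv2.imwrite("pics/w5.png",w["color"][:,:,::-1])
E
```

```text
position: [0.4986, 0.1731, 0.1206]
position: [0.4948, 0.1955, 0.0545]
width: 0.23
clock: 14.4
position: [0.4958, 0.197, 0.1204]
eef_rot: [[-0.0, 1.0, -0.003], [1.0, 0.0, -0.001], [-0.001, -0.003, -1.0]]
force: [0.4, 0.3, 0.3]
width: 0.445
finger_force: 0.0
[(array([345.6, 356.5]), np.int32(36), array([ 0.5431, -0.3389,  0.012 ])), (array([336.1, 387.9]), np.int32(50), array([ 0.4794, -0.3781,  0.012 ]))]
```

View pics/w5.png

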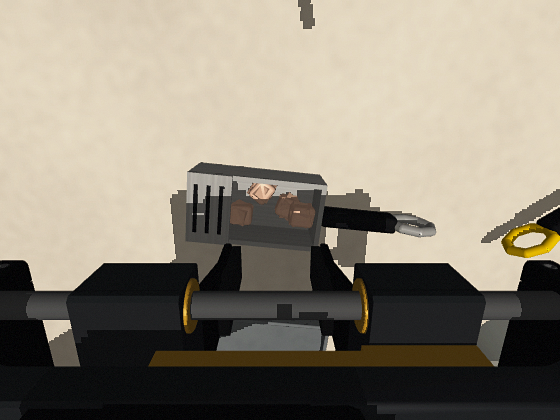

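The knock has happened: one lump moved to side (345.6,356.5), or (0.542, -0.340). The three dropped lumps are in the hopper. I'll pick the moved lump next.

```bash
python3 -m pendant '-0.099 0 0 0 0 0;-0.198 0 0 0 0 0;-0.297 0.01 0 0 0 0;-0.396 0.02 0 0 0 0;-0.494 0.04 0 0 0 0' 0.1 >/dev/null;python3 -m pendant '-0.099 0 0 0 0 0;-0.198 0.01 0 0 0 0;-0.297 0.02 0 0 0 0;-0.396 0.03 0 0 0 0;-0.494 0.05 0 0 0 0' |grep pos; python3 -m pendant '-0.09 0 0 0 0 0;-0.09 0 0.08 0 0 0;-0.09 0 0.16 0 0 0;-0.09 0 0.22 0 0 0;-0.09 0 0.226 0 0 0' |grep pos; python3 -m pendant '0 0 0 0 0 0;0 0 0 0 0 0;0 0 0 0 0 0;0 0 0 0 0 0;0 0 0 0 0 0' 1 15 | grep -E 'pos|wid';  python3 -m pendant '0 0 -0.05 0 0 0;0 0 -0.15 0 0 0;0 0 -0.22 0 0 0;0 0 -0.226 0 0 0'
```

```text
position: [0.5417, -0.2988, 0.1214]
position: [0.5405, -0.3409, 0.0049]
position: [0.5428, -0.3419, 0.0094]
width: 0.25
clock: 16.9
position: [0.5444, -0.343, 0.127]
eef_rot: [[0.0, 1.0, 0.008], [1.0, -0.0, -0.004], [-0.004, 0.008, -1.0]]
force: [1.1, 0.3, -0.6]
width: 0.253
finger_force: 15.0
```

```bash
python3 -m pendant '0.099 0 0 0 0 0;0.198 -0.01 0 0 0 0;0.297 -0.02 0 0 0 0;0.396 -0.03 0 0 0 0;0.494 -0.04 0 0 0 0' >/dev/null;python3 -m pendant '0.099 -0.01 0 0 0 0;0.198 -0.02 0 0 0 0;0.297 -0.03 0 0 0 0;0.396 -0.04 0 0 0 0;0.494 -0.048 0 0 0 0' |grep pos; python3 -m pendant '0.072 0 0 0 0 0;0.072 0 0 0 0 0;0.072 0 0.08 0 0 0;0.072 0 0.126 0 0 0;0.072 0 0.126 0 0 0' |grep -E 'pos|wid'; python3 -m pendant '0 0 0 0 0 0;0 0 0 0 0 0;0 0 0 0 0 0;0 0 -0.05 0 0 0;0 0 -0.126 0 0 0' 0.1
python3 - <<'E'
from h import *
np.set_printoptions(suppress=True,precision=4)
q=get_image("side");print([(c,a,plane(q,*c,.012)) for c,a in lumps(q,15)[0]])
w=get_image("wrist");cv2.imwrite("pics/w6.png",w["color"][:,:,::-1])
E
```

```text
position: [0.4972, 0.1544, 0.1208]
position: [0.4957, 0.1869, 0.0546]
width: 0.248
clock: 18.9
position: [0.4968, 0.188, 0.1204]
eef_rot: [[-0.0, 1.0, -0.003], [1.0, -0.0, -0.001], [-0.001, -0.003, -1.0]]
force: [0.5, 0.7, 0.3]
width: 0.449
finger_force: 0.0
[(array([206.1, 215.2]), np.int32(15), array([0.4912, 0.2189, 0.012 ])), (array([336.1, 388. ]), np.int32(51), array([ 0.4792, -0.3783,  0.012 ]))]
```

```bash
python3 -m pendant '-0.099 0 0 0 0 0;-0.198 0 0 0 0 0;-0.297 0 0 0 0 0;-0.396 -0.01 0 0 0 0;-0.494 -0.02 0 0 0 0' 0.1 >/dev/null;python3 -m pendant '-0.099 0 0 0 0 0;-0.198 0 0 0 0 0;-0.297 -0.01 0 0 0 0;-0.396 -0.01 0 0 0 0;-0.494 -0.02 0 0 0 0' |grep pos; python3 -m pendant '-0.09 0 0 0 0 0;-0.15 0 0.04 0 0 0;-0.15 0 0.13 0 0 0;-0.15 0 0.22 0 0 0;-0.15 0 0.226 0 0 0' |grep pos; python3 -m pendant '0 0 0 0 0 0;0 0 0 0 0 0;0 0 0 0 0 0;0 0 0 0 0 0;0 0 0 0 0 0' 1 15 | grep -E 'pos|wid';  python3 -m pendant '0 0 -0.05 0 0 0;0 0 -0.15 0 0 0;0 0 -0.22 0 0 0;0 0 -0.226 0 0 0'
```

```text
position: [0.4781, -0.3075, 0.1213]
position: [0.4773, -0.3805, 0.0047]
position: [0.4783, -0.3806, 0.0086]
width: 0.228
clock: 21.4
position: [0.48, -0.3821, 0.1261]
eef_rot: [[0.0, 1.0, 0.007], [1.0, -0.0, -0.004], [-0.004, 0.007, -1.0]]
force: [1.9, -0.8, 0.5]
width: 0.227
finger_force: 15.0
```

View pics/w6.png

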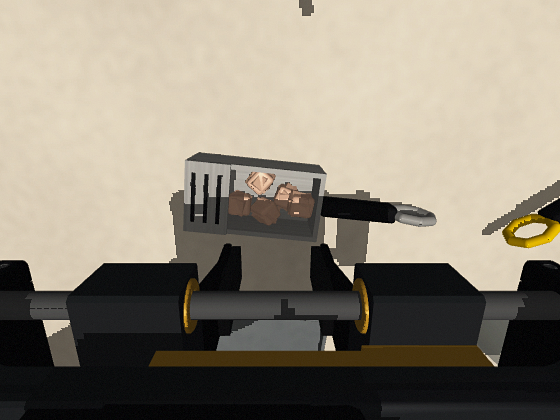

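```bash
python3 -m pendant '0.099 0 0 0 0 0;0.198 0 0 0 0 0;0.297 0.01 0 0 0 0;0.396 0.02 0 0 0 0;0.494 0.03 0 0 0 0' >/dev/null;python3 -m pendant '0.099 0.01 0 0 0 0;0.198 0.02 0 0 0 0;0.297 0.03 0 0 0 0;0.396 0.04 0 0 0 0;0.494 0.044 0 0 0 0' |grep pos; python3 -m pendant '0.09 0 0 0 0 0;0.168 0 0 0 0 0;0.168 0 0.06 0 0 0;0.168 0 0.12 0 0 0;0.168 0 0.12 0 0 0' |grep -E 'pos|wid'; python3 -m pendant '0 0 0 0 0 0;0 0 0 0 0 0;0 0 0 0 0 0;0 0 -0.1 0 0 0;0 0 -0.2 0 0 0' 0.1
python3 - <<'E'
from h import *
np.set_printoptions(suppress=True,precision=4)
q=get_image("side");print([(c,a,plane(q,*c,.012)) for c,a in lumps(q,15)[0]])
w=get_image("wrist");cv2.imwrite("pics/w7.png",w["color"][:,:,::-1])
E
```

```text
position: [0.5146, 0.1156, 0.1204]
position: [0.5119, 0.1966, 0.0565]
width: 0.23
clock: 23.4
position: [0.5142, 0.1972, 0.1619]
eef_rot: [[0.0, 1.0, -0.001], [1.0, -0.0, -0.0], [-0.0, -0.001, -1.0]]
force: [1.9, 1.3, -0.4]
width: 0.442
finger_force: 0.0
[(array([209.3, 208.6]), np.int32(18), array([0.5117, 0.2355, 0.012 ]))]
```

View pics/w7.png

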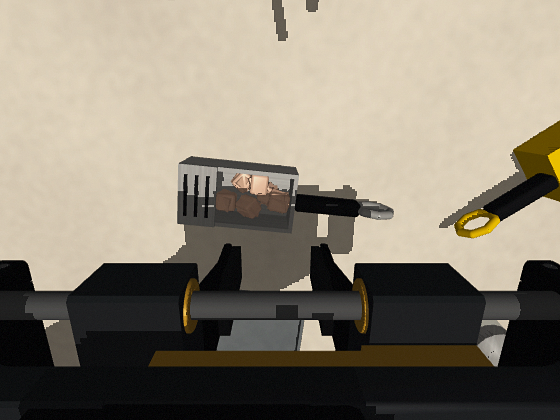

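All eight lumps are in the shaker and the mat is empty. Before grasping, I'll rehearse the hanging orientation with an empty gripper, turning 95° and then pitching, to learn whether it is reachable.

```bash
python3 -m pendant '0 0 -0.05 0 0 0.047;0 0 -0.1 0 0 0.094;0 0 -0.15 0 0 0.141;0 0 -0.2 0 0 0.188;0 0 -0.2 0 0 0.23' >/dev/null; python3 -m pendant '0 0 0 0 0 0.047;0 0 0 0 0 0.094;0 0 0 0 0 0.141;0 0 0 0 0 0.188;0 0 0 0 0 0.23' >/dev/null;python3 -m pendant '0 0 0 0 0 0.047;0 0 0 0 0 0.069;0 0 0 0 0 0.069'; python3 -c "
from plant import *;print(get_obs()['qpos'].round(1))"
python3 -m pendant '0 0 0 0 0.047 0;0 0 0 0 0.094 0;0 0 0 0 0.141 0;0 0 0 0 0.188 0;0 0 0 0 0.23 0' | grep -A1 pos;python3 -c "
from plant import *;print(get_obs()['qpos'].round(1))"
python3 -m pendant '0 0 0 0 0.047 0;0 0 0 0 0.094 0;0 0 0 0 0.141 0;0 0 0 0 0.188 0;0 0 0 0 0.21 0' | grep -A1 pos;python3 -c "
from plant import *;print(get_obs()['qpos'].round(1))"
```

```text
clock: 24.8
position: [0.515, 0.1976, 0.2616]
eef_rot: [[0.996, -0.092, 0.002], [-0.092, -0.996, 0.001], [0.001, -0.001, -1.0]]
force: [0.2, -0.3, 0.1]
width: 0.451
finger_force: 0.0
[ -21.4    8.8   -4.9   91.5    0.8   79.6 -121.6]
position: [0.5115, 0.2004, 0.2641]
eef_rot: [[0.803, -0.081, 0.591], [-0.07, -0.997, -0.041], [0.592, -0.008, -0.806]]
[ -16.   -12.   -22.9  119.1   26.9   47.6 -148.4]
position: [0.5361, 0.1909, 0.2777]
eef_rot: [[0.568, -0.051, 0.821], [-0.061, -0.998, -0.019], [0.82, -0.04, -0.57]]
[  29.1  -28.5  -59.9  129.6   20.9   20.4 -148.9]
```

The TCP sign convention and the q7 limit matter here. I'll fit a simple S-R-S arm model to the readings, since it decides which hand flip and tilt can reach the hanging pose.

```bash
cat > kin.py <<'E'
import numpy as np, itertools
from scipy.spatial.transform import Rotation as Ro
def fk(q,sg,p,off):
    h,L3=p; a=np.radians(q)*sg
    R=np.eye(3);x=np.array([0,0,h]);L=[0,.448,0,.491,0,0]
    for i in range(7):
        R=R@Ro.from_rotvec(a[i]*np.eye(3)[2 if i%2==0 else 1]).as_matrix()
        if i==1:x=x+R[:,2]*.448
        if i==3:x=x+R[:,2]*.491
        if i==6:x=x+R[:,2]*L3
    R=R@Ro.from_rotvec([0,0,off]).as_matrix()
    return x,R
E
python3 - <<'E'
from kin import *
from plant import *
o=get_obs();q=np.array(o["qpos"]);P=o["position"];T=o["eef_rot"];print(q.round(1),P.round(3))
q0=np.array([-21.4,8.8,-4.9,91.5,.8,79.6,-121.6]);P0=np.array([.515,.1976,.2616]);T0=np.array([[.996,-.092,0],[-.092,-.996,0],[0,0,-1]])
q1=np.array([-1.295,19.034,-3.707,83.658,1.238,77.344,-5.071]);P1=np.array([.625,0,.222]);T1=np.array([[0,1.,0],[1,0,0],[0,0,-1]])
best=[]
for s in itertools.product([1,-1],repeat=4):
  for off in np.radians([0,90,180,-90]):
    sg=np.array([s[0],1,s[1],1,s[2],1,s[3]])
    for L3 in np.arange(.1,.6,.01):
        h=L3-.093; e=0
        for a,b,c in((q,P,T),(q0,P0,T0),(q1,P1,T1)):
            x,R=fk(a,sg,(h,L3),off); e+=np.linalg.norm(x-b)+.2*np.linalg.norm(R-c)
        best.append((e,s,off,L3))
best.sort(key=lambda b:b[0])
for b in best[:4]:print(b)
e,s,off,L3=best[0];x,R=fk(q,np.array([s[0],1,s[1],1,s[2],1,s[3]]),(L3-.093,L3),off);print(x,P,R.round(3),T.round(3))
E
```

```text
[  29.1  -28.5  -59.9  129.6   20.9   20.4 -148.9] [0.536 0.191 0.278]
(np.float64(0.13185542074862958), (-1, -1, -1, -1), np.float64(1.5707963267948966), np.float64(0.3599999999999999))
(np.float64(0.13211005163072173), (-1, -1, -1, -1), np.float64(1.5707963267948966), np.float64(0.34999999999999987))
(np.float64(0.13372103944670477), (-1, -1, -1, -1), np.float64(1.5707963267948966), np.float64(0.3699999999999999))
(np.float64(0.1344473916636116), (-1, -1, -1, -1), np.float64(1.5707963267948966), np.float64(0.33999999999999986))
[0.54444939 0.22912388 0.2710463 ] [0.53605154 0.19091213 0.27770403] [[ 0.568 -0.051  0.821]
 [-0.061 -0.998 -0.019]
 [ 0.82  -0.04  -0.57 ]] [[ 0.568 -0.051  0.821]
 [-0.061 -0.998 -0.019]
 [ 0.82  -0.04  -0.57 ]]
```

```bash
cat > log.py <<'E'
from plant import *
import json
o=get_obs();open("log.txt","a").write(json.dumps([list(map(float,o["qpos"])),list(map(float,o["position"])),[list(map(float,r)) for r in o["eef_rot"]]])+"\n")
E
python3 log.py
python3 -m pendant '0 0 0 0 -0.047 0;0 0 0 0 -0.094 0;0 0 0 0 -0.14 0;0 0 0 0 -0.14 0' >/dev/null;python3 log.py
python3 -m pendant '0 0 0 0 -0.047 0;0 0 0 0 -0.094 0;0 0 0 0 -0.141 0;0 0 0 0 -0.167 0;0 0 0 0 -0.167 0' |grep -A1 pos;python3 log.py
for i in 1 2; do python3 -m pendant '0 0 0 0 0 -0.047;0 0 0 0 0 -0.094;0 0 0 0 0 -0.141;0 0 0 0 0 -0.188;0 0 0 0 0 -0.23' >/dev/null;python3 log.py; done
python3 -m pendant '0 0 0 0 0 -0.047;0 0 0 0 0 -0.094;0 0 0 0 0 -0.141;0 0 0 0 0 -0.188;0 0 0 0 0 -0.23' >/dev/null
python3 -m pendant '0 0 0 0 0 -0.047;0 0 0 0 0 -0.094;0 0 0 0 0 -0.141;0 0 0 0 0 -0.188;0 0 0 0 0 -0.23' >/dev/null
python3 -m pendant '0 0 0 0 0 -0.047;0 0 0 0 0 -0.08;0 0 0 0 0 -0.08'; python3 log.py
python3 -m pendant '0 0 0 0 -0.047 0;0 0 0 0 -0.094 0;0 0 0 0 -0.141 0;0 0 0 0 -0.188 0;0 0 0 0 -0.188 0' |grep -A1 pos;python3 log.py;tail -2 log.txt
```

```text
position: [0.5371, 0.1885, 0.2755]
eef_rot: [[0.998, -0.056, -0.006], [-0.056, -0.997, 0.045], [-0.008, -0.045, -0.999]]
clock: 29.0
position: [0.5351, 0.19, 0.2769]
eef_rot: [[-0.999, 0.051, 0.0], [0.051, 0.998, 0.042], [0.002, 0.042, -0.999]]
force: [0.4, 0.8, -0.2]
width: 0.453
finger_force: 0.0
position: [0.5366, 0.1881, 0.2774]
eef_rot: [[-0.828, 0.06, 0.557], [0.074, 0.997, 0.003], [-0.555, 0.043, -0.831]]
[[30.887144286077636, 22.480079104816177, -68.70824368438475, 85.95146320956961, 19.005993935237104, 84.30709292056252, 49.370657536165226], [0.5351214772178622, 0.19002883729849251, 0.2768668530108814], [[-0.9986786035147743, 0.05139103500073511, 9.166969625059118e-05], [0.05134875347071861, 0.997781361742225, 0.04237522479981121], [0.002086240346495781, 0.04232393745133365, -0.9991017625446529]]]
[[45.36199821749232, -21.3916509907251, -64.80440511953203, 113.74101949169764, -9.608642324331479, 43.81965705633579, 67.47412227138366], [0.5366376660985761, 0.18805904954734026, 0.2773935157713107], [[-0.8284492712300651, 0.05976207109289027, 0.5568665009291385], [0.07374312126765235, 0.9972736640789515, 0.0026816040436476417], [-0.5551880375729273, 0.04328664682359833, -0.8305976818789534]]]
```

```bash
cat > fit.py <<'E'
import json
from kin import *
sg=np.array([-1,1,-1,1,-1,1,-1])
D=[json.loads(l) for l in open("log.txt")]+[[[-1.295,19.034,-3.707,83.658,1.238,77.344,-5.071],[.625,0,.223],None],[[-21.4,8.8,-4.9,91.5,.8,79.6,-121.6],[.515,.1976,.2616],None],[[-16.,-12,-22.9,119.1,26.9,47.6,-148.4],[.5115,.2004,.2641],None]]
def Rs(q):
    a=np.radians(q)*sg;R=np.eye(3);o=[R]
    for i in range(7):
        R=R@Ro.from_rotvec(a[i]*np.eye(3)[2 if i%2==0 else 1]).as_matrix();o.append(R)
    return o
nom=np.zeros(24);nom[2]=.267;nom[8]=.448;nom[14]=.491;nom[20]=.36
A=np.vstack([np.hstack(Rs(q)) for q,_,_ in D]);b=np.hstack([p for _,p,_ in D])
lam=.03
v=nom+np.linalg.solve(A.T@A+lam**2*np.eye(24),A.T@(b-A@nom))
def fkv(q):
    R=Rs(q);x=sum(R[i]@v[3*i:3*i+3] for i in range(8))
    return x,R[7]@np.array([[0,-1,0],[1,0,0],[0,0,1.]])
if __name__=="__main__":
    np.set_printoptions(suppress=True,precision=3)
    print(v.reshape(8,3));print((A@v-b).reshape(-1,3))
E
python3 fit.py
```

```text
[[-0.001 -0.001  0.263]
 [-0.001 -0.011 -0.004]
 [ 0.001 -0.011  0.448]
 [-0.004 -0.012  0.   ]
 [-0.001 -0.012  0.492]
 [ 0.001 -0.     0.001]
 [-0.003 -0.     0.356]
 [-0.     0.    -0.004]]
[[-0.  0. -0.]
 [ 0.  0. -0.]
 [-0. -0.  0.]
 [ 0.  0.  0.]
 [ 0.  0.  0.]
 [-0. -0. -0.]
 [ 0. -0. -0.]
 [ 0.  0. -0.]
 [-0.  0.  0.]
 [ 0. -0.  0.]]
```

The model fits to under a millimetre. Now I'll check hang reachability within the joint ranges for both flips and several grasp tilts.

```bash
cat > ik.py <<'E'
from fit import *
from scipy.optimize import least_squares
lo=np.array([-148.97,-28.65,-84.17,9.2,-72.65,3.7,-149.18]);hi=np.array([148.97,121.19,76.75,138.47,252.65,117.97,149.18])
Ry=lambda a:Ro.from_euler('y',a,degrees=True).as_matrix();Rz=lambda a:Ro.from_euler('z',a,degrees=True).as_matrix()
F={'A':np.diag([1,-1,-1.]),'B':np.diag([-1,1,-1.])}
def tool_from_shaker(Rs_,pt,loc,al,fl,depth=.019):
    """shaker rotation, world position of shaker-local point loc -> tool pose"""
    g=pt+Rs_@(np.array([.086,0,.034])-np.array(loc)); Rt=Rs_@Ry(al)@F[fl]
    return g+depth*Rt[:,2],Rt
def ik(P,R,q0,m=3):
    def f(q):
        x,T=fkv(q);return np.r_[(x-P)*20,Ro.from_matrix(T.T@R).as_rotvec()*5,.002*(q-q0)/30]
    r=least_squares(f,np.clip(q0,lo+m,hi-m),bounds=(lo+m-.01,hi-m+.01),x_scale=30)
    x,T=fkv(r.x);return r.x,np.linalg.norm(x-P),np.degrees(np.linalg.norm(Ro.from_matrix(T.T@R).as_rotvec()))
E
python3 - <<'E'
from ik import *
np.set_printoptions(suppress=True,precision=1)
psi=14.5;so=np.array([.522,.415,0]);eye=[.133,0,.034]
rng=np.random.default_rng(0)
seeds=[np.array(D[5][0]),np.array([-40,20,0,90,0,60,50.])]+[np.array([-40+rng.uniform(-40,40),rng.uniform(-20,60),rng.uniform(-60,60),rng.uniform(60,130),rng.choice([0,180])+rng.uniform(-40,40),rng.uniform(10,100),rng.uniform(-120,120)]) for _ in range(8)]
for fl in'AB':
  for al in(0,15,30):
    for th in(80,):
      E=so+Rz(psi)@np.array([0,.0,.245])
      P,R=tool_from_shaker(Rz(psi)@Ry(-th),E,eye,al,fl)
      S=[ik(P,R,s) for s in seeds]; S=[s for s in S if s[1]<.002 and s[2]<1]
      S.sort(key=lambda s:-np.min(np.r_[s[0]-lo,hi-s[0]]))
      print(fl,al,P.round(3),len(S),[s[0] for s in S[:3]])
E
```

```text
A 0 [0.5 0.4 0.2] 6 [array([-29.3,  23.2, -38.4, 130.3, 124.7,  72.2, 124. ]), array([-36.8,  21.3, -30.5, 130.6, 123.4,  70. , 122. ]), array([-52.1,  19. , -14.4, 131.4, 121.4,  66.1, 118.5])]
A 15 [0.5 0.4 0.2] 7 [array([-43.1,  10.3, -20.7, 127.4, 104. ,  46.9, 138.2]), array([-42.9,  10.3, -20.9, 127.3, 104. ,  47. , 138.2]), array([-48.4,   9.8, -15.2, 127.6, 103.7,  46.1, 137.8])]
A 30 [0.5 0.4 0.2] 0 []
B 0 [0.5 0.4 0.2] 9 [array([ -1. ,  42.6, -70.3, 129.4, 135.8,  87.1, -40.2]), array([-19.2,  26.9, -49.1, 130. , 127. ,  75.8, -52.5]), array([-34.9,  21.7, -32.5, 130.6, 123.7,  70.5, -57.5])]
B 15 [0.5 0.4 0.2] 9 [array([-16.2,  14.9, -49.1, 126.2, 106.7,  52.6, -38.7]), array([-35.3,  11.1, -28.7, 127. , 104.6,  48.2, -41.1]), array([-35.5,  11.1, -28.5, 127. , 104.5,  48.2, -41.1])]
B 30 [0.5 0.4 0.2] 9 [array([-11.1,  10.6, -49.6, 118.7,  77.3,  40.5, -10.2]), array([-19. ,   9.1, -41. , 119. ,  75.6,  38.8,  -9.9]), array([-27.6,   7.9, -32. , 119.4,  74.1,  37.5,  -9.5])]
```

```bash
cat > sim.py <<'E'
from ik import *
from plant import get_obs
np.set_printoptions(suppress=True,precision=1)
psi=14.5;so=np.array([.522,.415,0]);eye=[.133,0,.034];nose=[-.055,0,.004];tc=np.array([.480,-.055,0])
def way(al,fl='B'):
    W=[]
    sh=np.array([.484,.198,0])
    g=lambda Rm,pt,loc:tool_from_shaker(Rm,np.array(pt),loc,al,fl)
    W.append(("above",g(Rz(-5.2),sh+[0,0,.1],[0,0,0])));W.append(("pick",g(Rz(-5.2),sh,[0,0,0])));W.append(("lift",g(Rz(-5.2),sh+[0,0,.13],[0,0,0])))
    for n,yy in(("L",.087),("M",0),("R",-.087)):
        b=tc+Rz(-5.5)@np.array([.02,yy,0])
        W.append((n+"0",g(Rz(-5.5),b+[0,0,.06],nose)));W.append((n+"45",g(Rz(-5.5)@Ry(-45),b+[0,0,.05],nose)));W.append((n+"0",g(Rz(-5.5),b+[0,0,.06],nose)))
    S=lambda y,z:so+Rz(psi)@np.array([0,y,0])+[0,0,z]
    W.append(("t75",g(Rz(0)@Ry(-45),S(-.15,.30),eye)))
    W.append(("out",g(Rz(psi)@Ry(-78),S(-.08,.269),eye)));W.append(("in",g(Rz(psi)@Ry(-78),S(.01,.25),eye)))
    return W
if __name__=="__main__":
  for al in(0,15,30):
    q=np.array(get_obs()["qpos"]);x,R=fkv(q);print("alpha",al,q)
    for n,(P,T) in way(al):
        x0,R0=fkv(q);rv=Ro.from_matrix(R0.T@T).as_rotvec();N=int(max(np.linalg.norm(P-x0)/.03,np.degrees(np.linalg.norm(rv))/6))+1;bad=0
        for k in range(1,N+1):
            q,e,a=ik(x0+(P-x0)*k/N,R0@Ro.from_rotvec(rv*k/N).as_matrix(),q,1);bad=max(bad,e*1e3,a)
        print(n,P.round(3),q,"err",round(bad,1))
E
python3 sim.py
```

```text
alpha 0 [ 45.4 -21.4 -64.8 113.7  -9.6  43.8  67.5]
above [0.6 0.2 0.1] [ 21.7  33.2 -59.3  92.6  29.7  71.5  41.5] err 0.0
pick [0.6 0.2 0. ] [ 18.5  39.5 -54.6  96.9  35.7  62.7  37.7] err 0.0
lift [0.6 0.2 0.1] [ 22.4  31.5 -60.4  90.9  28.2  74.3  42.5] err 0.0
L0 [0.6 0.  0.1] [ 32.4  40.2 -54.2  87.1  33.8  70.2  57.5] err 0.0
L45 [0.6 0.  0.2] [ 52.4  -3.6 -63.6 129.5  47.4  12.7  29.1] err 0.0
L0 [0.6 0.  0.1] [ 33.1  40.8 -55.5  87.1  34.8  70.7  56.9] err 0.0
M0 [ 0.6 -0.1  0.1] [ 41.1  40.2 -55.4  87.9  34.4  70.3  64.6] err 0.0
M45 [ 0.6 -0.1  0.2] [ 57.2  -5.1 -54.7 130.9  -7.1   7.2  92.1] err 0.0
M0 [ 0.6 -0.1  0.1] [ 34.   35.3 -43.7  88.3  25.7  66.9  69.8] err 0.0
R0 [ 0.6 -0.2  0.1] [ 40.6  35.8 -42.7  87.2  25.5  67.1  77.8] err 0.0
R45 [ 0.6 -0.2  0.2] [ 68.1  -2.4 -52.4 129.3 -49.   11.3 144.3] err 0.0
R0 [ 0.6 -0.2  0.1] [ 34.4  33.  -33.3  87.5  19.2  65.3  81.7] err 0.0
t75 [0.5 0.3 0.3] [ 27.2 -10.1 -69.  118.3  35.7  36.5  21.9] err 0.0
out [0.6 0.3 0.2] [ 11.2  22.6 -70.  135.9 131.2  67.4 -48.3] err 0.0
in [0.5 0.4 0.2] [ -6.1  34.3 -65.3 128.4 128.3  80.
[... 1552 characters left out ...]
 0.1] [ 19.4  59.9 -49.6  55.8  28.9 106.5  63.3] err 0.0
M0 [ 0.6 -0.1  0.1] [ 25.4  59.1 -48.5  56.8  30.8 107.1  69.7] err 0.0
M45 [ 0.6 -0.1  0.2] [ 61.8  18.3 -68.6 106.3  24.2  53.7  68.8] err 0.0
M0 [ 0.6 -0.1  0.1] [ 25.4  59.  -48.3  56.8  30.6 107.   69.8] err 0.0
R0 [ 0.6 -0.2  0.1] [ 30.4  59.2 -46.8  55.5  33.  108.1  76.8] err 0.0
R45 [ 0.6 -0.2  0.2] [ 70.6  20.  -68.3 105.1  23.   53.7  79. ] err 0.0
R0 [ 0.6 -0.2  0.1] [ 30.4  59.2 -46.7  55.5  32.9 108.   76.8] err 0.0
t75 [0.5 0.3 0.2] [ 24.7  15.8 -70.4  96.2  27.1  69.   38.7] err 0.0
out [0.5 0.3 0.2] [ 24.1   1.9 -72.1 121.5  62.2  29.2   8.6] err 0.0
in [0.5 0.4 0.2] [  4.2  17.1 -68.4 116.1  78.2  47.4  -6.7] err 0.0
```

Flip B with a grasp tilt of about 25° reaches everything without hitting limits. I'll write a helper that gives the required shift and turn in pendant units.

```bash
cat > go.py <<'E'
import sys
from sim import *
AL=25
def rel(P,T,show=True):
    o=get_obs();P0,R0=np.array(o["position"]),np.array(o["eef_rot"])
    s=R0.T@(P-P0)/.5;r=np.degrees(Ro.from_matrix(R0.T@T).as_rotvec())/180
    n=max(np.linalg.norm(s)/.1,np.linalg.norm(r)/.0477)
    print("total",np.round(np.r_[s,r],4),"rows>=",round(n,1),"target",P.round(3))
def shaker(Rm,pt,loc): return tool_from_shaker(Rm,np.array(pt),loc,AL,'B')
def bay(y,th,z,x=.015): return shaker(Rz(-5.5)@Ry(-th),tc+Rz(-5.5)@np.array([x,y,0])+[0,0,z],nose)
def hang(y,z,th,x=0.): return shaker(Rz(psi)@Ry(-th),so+Rz(psi)@np.array([x,y,0])+[0,0,z],eye)
def pick(dz): return shaker(Rz(-5.2),[.484,.198,dz],[0,0,0])
if __name__=="__main__":
    rel(*eval(sys.argv[1]))
E
python3 go.py 'pick(.12)'
```

```text
total [ 0.1 -0.   0.3  0.   0.3  0. ] rows>= 6.8 target [0.6 0.2 0.1]
```

```bash
sed -i 's/^AL=25/AL=25;np.set_printoptions(suppress=True,precision=4)/' go.py; python3 go.py 'pick(.12)'
```

```text
total [ 0.1151 -0.0035  0.2615  0.0151  0.3261  0.0091] rows>= 6.8 target [0.562 0.191 0.137]
```

```bash
python3 -m pendant '0.02 0 0.04 0.002 0.047 0.001;0.04 0 0.08 0.004 0.094 0.003;0.06 -0.001 0.12 0.006 0.141 0.004;0.075 -0.002 0.15 0.009 0.188 0.005;0.085 -0.002 0.19 0.011 0.235 0.006' 0 >/dev/null; python3 go.py 'pick(.12)'
```

```text
total [-0.0087 -0.006   0.1146  0.0133  0.1829  0.0102] rows>= 3.9 target [0.562 0.191 0.137]
```

```bash
python3 -m pendant '-0.002 -0.001 0.025 0.003 0.04 0.002;-0.004 -0.003 0.05 0.006 0.08 0.004;-0.006 -0.004 0.08 0.009 0.12 0.006;-0.008 -0.006 0.1 0.012 0.16 0.009;-0.009 -0.006 0.115 0.013 0.183 0.01' >/dev/null; python3 -m pendant '0 0 0 0 0 0;0 0 0 0 0 0'; python3 go.py 'pick(.12)'; python3 -c "
from plant import *;print(get_obs()['qpos'].round(1))"
```

```text
clock: 30.7
position: [0.5605, 0.1916, 0.1359]
eef_rot: [[-0.902, 0.088, -0.422], [0.078, 0.996, 0.04], [0.424, 0.003, -0.906]]
force: [-0.4, 0.4, 1.1]
width: 0.5
finger_force: 0.0
total [-0.0014 -0.0011 -0.0027  0.0004 -0.0003  0.0012] rows>= 0.0 target [0.562 0.191 0.137]
[ 15.8  50.3 -59.6  70.5  24.5  99.1  45.4]
```

```bash
python3 go.py 'pick(0.0)'
python3 - <<'E'
from h import *
w=get_image("wrist");cv2.imwrite("pics/w8.png",w["color"][:,:,::-1])
E
```

```text
total [-0.103  -0.0017  0.2147  0.0004 -0.0003  0.0012] rows>= 2.4 target [0.562 0.191 0.017]
```

View pics/w8.png

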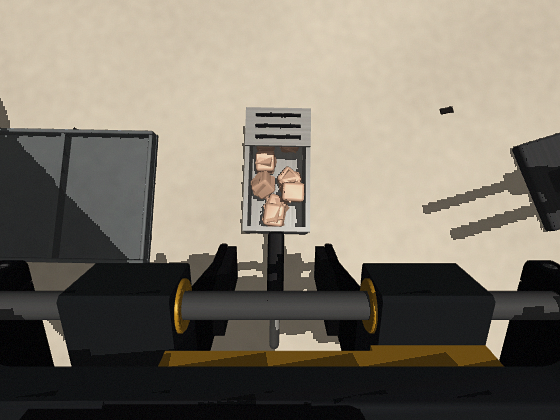

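The wrist view shows the black handle at (275,255), centred between the fingers, with lumps in the hopper. Now I'll descend and grip.

```bash
python3 -m pendant '-0.03 0 0.06 0 0 0;-0.06 0 0.125 0 0 0;-0.09 -0.001 0.185 0 0 0;-0.103 -0.002 0.215 0 0 0;-0.103 -0.002 0.215 0 0 0' |grep -E 'pos|force'; python3 go.py 'pick(0)'; python3 -m pendant '0 0 0 0 0 0;0 0 0 0 0 0;0 0 0 0 0 0;0 0 0 0 0 0;0 0 0 0 0 0' 1 45; python3 go.py 'pick(.06)'
```

```text
position: [0.5606, 0.1891, 0.0157]
force: [-0.2, 0.6, 0.2]
finger_force: 0.0
total [-0.0007  0.0038 -0.0026 -0.     -0.0014  0.0011] rows>= 0.0 target [0.562 0.191 0.017]
clock: 31.75
position: [0.5617, 0.1899, 0.0167]
eef_rot: [[-0.901, 0.088, -0.424], [0.078, 0.996, 0.04], [0.426, 0.003, -0.905]]
force: [0.6, -1.7, 3.5]
width: 0.156
finger_force: 44.8
total [ 0.0514  0.0023 -0.1086  0.0004 -0.0012  0.0012] rows>= 1.2 target [0.562 0.191 0.077]
```

```bash
python3 -m pendant '0.01 0 -0.02 0 0 0;0.02 0 -0.04 0 0.005 0;0.035 0 -0.065 0 0.01 0;0.05 0 -0.09 0 0.02 0;0.065 0 -0.115 0 0.025 0' - 60; python3 -m pendant '0.02 0 -0.045 0 0 0;0.04 0 -0.09 0 0 0;0.055 0 -0.13 0 0 0;0.055 0 -0.13 0 0 0'; python3 go.py 'bay(.087,-5,.13)';python3 - <<'E'
from h import *
w=get_image("wrist");cv2.imwrite("pics/w9.png",w["color"][:,:,::-1])
q=get_image("side");print([(c,a) for c,a in lumps(q,12)[0]])
E
```

```text
clock: 32.25
position: [0.5567, 0.1897, 0.0829]
eef_rot: [[-0.864, 0.088, -0.495], [0.075, 0.996, 0.046], [0.497, 0.002, -0.868]]
force: [0.1, -0.1, -2.3]
width: 0.156
finger_force: 59.8
clock: 32.65
position: [0.566, 0.1897, 0.1552]
eef_rot: [[-0.867, 0.088, -0.491], [0.074, 0.996, 0.047], [0.493, 0.004, -0.87]]
force: [1.1, 0.6, -1.8]
width: 0.156
finger_force: 59.8
total [-0.1711 -0.3311 -0.0433 -0.      0.0026  0.0028] rows>= 3.8 target [0.636 0.017 0.131]
[]
```

View pics/w9.png

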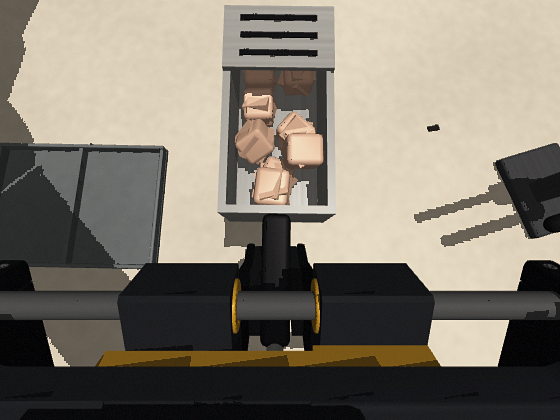

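The shaker is firmly held with all eight lumps inside, two of them under the hood near (278,80). I'll carry it gently over the left bay.

```bash
python3 -m pendant '-0.015 -0.03 -0.01 0 0 0;-0.035 -0.07 -0.01 0 0 0;-0.055 -0.11 -0.01 0 0 0;-0.075 -0.15 -0.02 0 0 0;-0.095 -0.19 -0.02 0 0 0' >/dev/null; python3 -m pendant '-0.02 -0.04 -0.01 0 0 0;-0.04 -0.08 -0.01 0 0 0;-0.06 -0.115 -0.02 0 0 0;-0.07 -0.135 -0.023 0 0 0.002;-0.076 -0.141 -0.023 0 0.002 0.003'; python3 go.py 'bay(.087,-5,.13)';python3 go.py 'bay(.087,15,.06)'; python3 go.py 'bay(.087,28,.05)'
```

```text
clock: 33.75
position: [0.6352, 0.0148, 0.127]
eef_rot: [[-0.86, 0.098, -0.5], [0.087, 0.995, 0.047], [0.503, -0.003, -0.865]]
force: [-0.0, -0.6, -2.7]
width: 0.154
finger_force: 59.8
total [ 0.0027  0.0052 -0.008  -0.0005 -0.001  -0.0012] rows>= 0.1 target [0.636 0.017 0.131]
total [-0.0072  0.0053  0.0427 -0.0007 -0.1121 -0.0011] rows>= 2.3 target [0.628 0.018 0.107]
total [ 0.0336  0.0051  0.0272 -0.0009 -0.1843 -0.0011] rows>= 3.9 target [0.614 0.019 0.124]
```

```bash
cat > chk.py <<'E'
from h import *
import sys
from scipy.spatial.transform import Rotation as Ro
tc=np.array([.480,-.055,0]);Rt=Ro.from_euler('z',-5.5,degrees=True).as_matrix()
def cnt(n):
    d=get_image(n);c=d["color"].astype(int);m=((c[...,0]-c[...,2]>30)&(c[...,0]-c[...,1]>18)&(c[...,0]>70)).astype(np.uint8)
    k,_,st,ce=cv2.connectedComponentsWithStats(m);out=[]
    for i in range(1,k):
        if st[i,4]<8: continue
        p=Rt.T@(plane(d,*ce[i],.013)-tc)
        if abs(p[0])<.09 and abs(p[1])<.2: out.append((p[:2]*1000).round().astype(int).tolist()+[int(st[i,4])])
    return out,d
for n in sys.argv[1:]:
    o,d=cnt(n);print(n,o)
E
python3 -m pendant '-0.002 0.001 0.012 0 -0.03 0;-0.004 0.002 0.025 0 -0.06 0;-0.006 0.004 0.037 0 -0.09 0;-0.007 0.005 0.043 0 -0.112 0;-0.007 0.005 0.043 0 -0.112 0'|grep -E 'clock|force'; python3 chk.py side scene; python3 go.py 'bay(.087,20,.055)'; python3 go.py 'bay(.087,25,.05)'
```

```text
clock: 34.25
force: [-0.3, -0.2, -2.2]
finger_force: 59.8
side [[87, 156, 31]]
scene []
total [ 0.0088 -0.0034 -0.0081 -0.001  -0.0282  0.    ] rows>= 0.6 target [0.623 0.019 0.112]
total [ 0.0214 -0.0034 -0.0166 -0.001  -0.0559  0.0001] rows>= 1.2 target [0.618 0.019 0.118]
```

```bash
python3 -m pendant '0.007 -0.001 -0.005 0 -0.02 0;0.014 -0.003 -0.011 0 -0.04 0;0.014 -0.003 -0.011 0 -0.04 0;0.014 -0.003 -0.011 0 -0.04 0'|grep -E 'clock|force'; python3 chk.py side scene; python3 go.py 'bay(.087,25,.05)';python3 go.py 'bay(.087,28,.05)'
```

```text
clock: 34.75
force: [0.6, -0.5, -2.8]
finger_force: 59.8
side [[78, 150, 19]]
scene []
total [ 0.0085 -0.0003 -0.0076 -0.0006 -0.016  -0.0002] rows>= 0.3 target [0.618 0.019 0.118]
total [ 0.0165 -0.0003 -0.019  -0.0006 -0.0327 -0.0002] rows>= 0.7 target [0.614 0.019 0.124]
```

```bash
python3 -m pendant '0.004 0 -0.004 0 -0.008 0;0.0085 0 -0.0076 0 -0.016 0;0.0085 0 -0.0076 0 -0.016 0;0.0085 0 -0.0076 0 -0.016 0'|grep -E 'clock'; python3 chk.py side ; python3 -m pendant '0.004 0 -0.005 0 -0.008 0;0.008 0 -0.011 0 -0.016 0;0.008 0 -0.011 0 -0.016 0'|grep -E 'clock'; python3 chk.py side scene; python3 go.py 'bay(.087,32,.05)';python3 go.py 'bay(.087,0,.08)'
```

```text
clock: 35.25
side [[70, 147, 21], [86, 136, 11]]
clock: 35.6
side [[90, 163, 60], [60, 147, 19], [77, 137, 14]]
scene []
total [ 0.0083  0.0001 -0.0151 -0.001  -0.022   0.0001] rows>= 0.5 target [0.609 0.02  0.131]
total [-0.0415  0.0003  0.0647 -0.001   0.1557 -0.0002] rows>= 3.3 target [0.636 0.017 0.093]
```

```bash
python3 -m pendant '0.004 0 -0.0075 0 -0.011 0;0.004 0 -0.0075 0 -0.011 0;0.004 0 -0.0075 0 -0.011 0'|grep -E 'clock'; python3 chk.py side scene
python3 - <<'E'
from h import *
w=get_image("wrist");cv2.imwrite("pics/w10.png",w["color"][:,:,::-1])
E
python3 go.py 'bay(.087,32,.05)'
```

```text
clock: 36.0
side [[69, 136, 23], [-19, 123, 29], [-23, 89, 54]]
scene [[-43, 102, 8], [-36, 115, 8]]
total [ 0.0046 -0.0004 -0.0086 -0.0007 -0.0114  0.    ] rows>= 0.2 target [0.609 0.02  0.131]
```

View pics/w10.png

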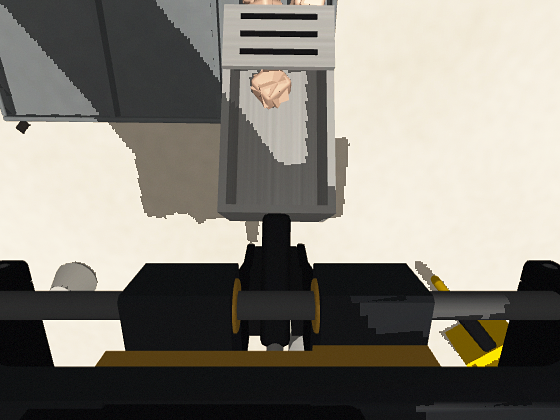

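Two lumps are out and the rest have bunched up under the hood, so I'll level at once, with a slight forward move to hold them back.

```bash
python3 go.py 'bay(.087,20,.05,-.015)';python3 go.py 'bay(.087,-5,.08,-.015)'
```

```text
total [ 0.0394 -0.0003  0.0362 -0.0007  0.0553 -0.0001] rows>= 1.2 target [0.593 0.021 0.107]
total [ 0.0181 -0.0002  0.091  -0.0007  0.1942 -0.0002] rows>= 4.1 target [0.606 0.02  0.081]
```

```bash
python3 -m pendant '0.039 0 0.036 0 0.047 0;0.039 0 0.055 0 0.095 0;0.03 0 0.07 0 0.142 0;0.02 0 0.09 0 0.19 0;0.018 0 0.091 0 0.194 0'|grep clock; python3 chk.py side scene
python3 - <<'E'
from h import *
w=get_image("wrist");q=get_image("side")
a=np.hstack([w["color"][0:230,130:430],cv2.resize(q["color"][180:360,180:330],None,fx=1.27,fy=1.278)[:230]])
a=cv2.resize(a,None,fx=1.6,fy=1.6,interpolation=2);print(a.shape)
cv2.imwrite("pics/w11.png",a[:,:,::-1])
E
```

```text
clock: 36.65
side [[-30, 81, 16], [-51, 60, 36]]
scene []
(368, 784, 3)
```

View pics/w11.png

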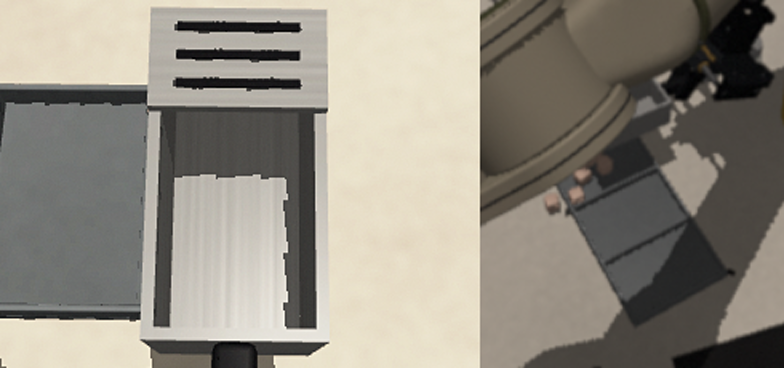

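The side view shows lumps in and near the left bay, with one possibly outside at about side (215,279). The shaker's open part is empty, and any remaining lumps are under the hood. I've used all my picture views, so from here on I'll measure by masks only. Strays can be gathered with the gripper once the shaker hangs.

```bash
cat > blobs.py <<'E'
from h import *
import sys
from scipy.spatial.transform import Rotation as Ro
tc=np.array([.480,-.055,0]);Rt=Ro.from_euler('z',-5.5,degrees=True).as_matrix()
def shpose():
    o=get_obs();Rt_=np.array(o["eef_rot"]);Rs=Rt_@(Ro.from_euler('y',25,degrees=True).as_matrix()@np.diag([-1,1,-1.])).T
    g=np.array(o["position"])-.019*Rt_[:,2];return Rs,g-Rs@np.array([.086,0,.034])
def blobs(d,amin=5):
    c=d["color"].astype(float);r=(c[...,0]+1)/(c[...,1]+1);b=(c[...,0]+1)/(c[...,2]+1)
    m=((r>1.18)&(r<1.8)&(b>1.28)&(b<2.4)&(c[...,0]>40)).astype(np.uint8)
    k,_,st,ce=cv2.connectedComponentsWithStats(m);return [(ce[i],int(st[i,4]),d["color"][int(ce[i][1]),int(ce[i][0])]) for i in range(1,k) if st[i,4]>=amin]
def onplane(d,u,v,R,o,z):
    c,r=ray(d,u,v);n=R[:,2];s=(n@(o+n*z-c))/(n@r);return R.T@(c+s*r-o)
if __name__=="__main__":
  Rs,so=shpose();print("shaker",so.round(3),"nose z",(so+Rs@[-.055,0,.004]).round(3))
  for n in sys.argv[1:]:
    d=get_image(n);print(n)
    for ce,a,col in blobs(d):
        p=Rt.T@(plane(d,*ce,.013)-tc);s=onplane(d,*ce,Rs,so,.015)
        if (abs(p[0])<.15 and abs(p[1])<.25) or (abs(s[0])<.07 and abs(s[1])<.05):
            print("px",ce.round(),a,col,"tray",(p[:2]*1e3).round(),"shaker",(s[:2]*1e3).round())
E
python3 blobs.py side scene wrist
```

```text
shaker [0.528 0.029 0.072] nose z [0.473 0.034 0.081]
side
px [235. 262.] 123 [36 37 37] tray [-15.  83.] shaker [-73. -53.]
px [227. 275.] 46 [173 144 127] tray [-52.  58.] shaker [-107.  -78.]
px [215. 279.] 42 [173 144 127] tray [-83.  65.] shaker [-137.  -73.]
scene
px [317. 213.] 20 [51 42 36] tray [-35. 117.] shaker [ 9. 60.]
wrist
```

```bash
python3 go.py 'bay(0,-5,.12,.045)'
```

```text
total [-0.0672 -0.1741 -0.1241 -0.0009  0.0018 -0.0004] rows>= 2.2 target [ 0.658 -0.072  0.121]
```

```bash
python3 go.py 'bay(0,10,.12,.03)'
```

```text
total [ 0.0015 -0.1743 -0.1644 -0.0009 -0.0816 -0.0002] rows>= 2.4 target [ 0.638 -0.07   0.156]
```

```bash
python3 -m pendant '0.012 -0.03 -0.06 0 -0.02 0;0.01 -0.07 -0.1 0 -0.04 0;0.005 -0.11 -0.14 0 -0.06 0;0.002 -0.15 -0.164 0 -0.08 0;0.001 -0.174 -0.164 0 -0.082 0' >/dev/null; python3 -m pendant '0 0 0 0 0 0;0 0 0 0 0 0'|grep -E 'clock|pos'; python3 blobs.py side scene wrist; python3 go.py 'bay(0,22,.05,.04)'
```

```text
clock: 37.7
position: [0.6375, -0.0694, 0.1522]
shaker [ 0.564 -0.062  0.123] nose z [ 0.509 -0.057  0.117]
side
px [232. 258.] 262 [106  87  77] tray [-16.  99.] shaker [-122.   34.]
px [227. 275.] 44 [184 154 136] tray [-52.  58.] shaker [-153.    1.]
px [215. 279.] 43 [181 151 134] tray [-84.  64.] shaker [-181.    9.]
scene
px [260. 176.] 6 [42 32 17] tray [-143. -150.] shaker [-83. -66.]
px [308. 211.] 280 [114  90  76] tray [-35.  85.] shaker [ 34. 145.]
wrist
px [341.   0.] 9 [90 72 63] tray [-68.  65.] shaker [-85.  43.]
px [324.   4.] 6 [218 173 143] tray [-65.  48.] shaker [-83.  32.]
px [334.   3.] 10 [149 141 137] tray [-65.  58.] shaker [-83.  38.]
px [337.  19.] 48 [236 201 167] tray [-50.  62.] shaker [-72.  40.]
px [371.  54.] 1488 [108  82  69] tray [-17.  95.] shaker [-49.  60.]
px [407.  29.] 21 [247 222 190] tray [-41. 129.] shaker [-65.  83.]
total [-0.0214 -0.0036  0.0775 -0.0006 -0.0683  0.0006] rows>= 1.4 target [ 0.638 -0.07   0.112]
```

```bash
python3 -m pendant '-0.01 -0.001 0.03 0 -0.03 0;-0.021 -0.003 0.065 0 -0.06 0;-0.021 -0.0036 0.077 0 -0.068 0'|grep clock; python3 go.py 'bay(0,30,.05,.04)'; python3 go.py 'bay(0,34,.05,.04)'; python3 go.py 'bay(0,45,.05,.04)'
```

```text
clock: 38.15
total [ 0.0186  0.001  -0.0326 -0.0008 -0.0441  0.0008] rows>= 0.9 target [ 0.628 -0.069  0.128]
total [ 0.0307  0.001  -0.0468 -0.0007 -0.0663  0.0008] rows>= 1.4 target [ 0.622 -0.069  0.135]
total [ 0.0688  0.001  -0.0811 -0.0007 -0.1274  0.0009] rows>= 2.7 target [ 0.604 -0.067  0.153]
```

```bash
python3 -m pendant '0.009 0 -0.016 0 -0.022 0;0.018 0 -0.032 0 -0.044 0;0.024 0.001 -0.04 0 -0.055 0;0.031 0.001 -0.047 0 -0.066 0;0.031 0.001 -0.047 0 -0.066 0'|grep clock; python3 blobs.py side; python3 -m pendant '0.012 0 -0.012 0 -0.02 0;0.025 0 -0.025 0 -0.04 0;0.038 0 -0.035 0 -0.061 0;0.038 0 -0.035 0 -0.061 0'|grep clock; python3 blobs.py side; python3 -m pendant '0 0 0.02 0 0 0;0 0 -0.01 0 0 0;0 0 0.02 0 0 0;0 0 -0.02 0 0 0'|grep clock;python3 blobs.py side scene wrist
```

```text
clock: 38.65
shaker [ 0.568 -0.064  0.08 ] nose z [ 0.52  -0.059  0.052]
side
px [232. 258.] 260 [143 118 104] tray [-16. 100.] shaker [-119.   92.]
px [227. 275.] 43 [176 147 130] tray [-52.  58.] shaker [-157.   64.]
px [215. 279.] 43 [173 144 128] tray [-84.  64.] shaker [-193.   82.]
clock: 39.1
shaker [ 0.558 -0.064  0.084] nose z [ 0.516 -0.06   0.048]
side
px [284. 236.] 5 [50 39 22] tray [143.  89.] shaker [45. 21.]
px [232. 258.] 262 [127 105  92] tray [-16.  99.] shaker [-117.  102.]
px [227. 275.] 44 [165 138 122] tray [-52.  59.] shaker [-160.   79.]
px [215. 279.] 43 [164 136 121] tray [-84.  64.] shaker [-201.  101.]
clock: 39.55
shaker [ 0.555 -0.063  0.091] nose z [ 0.514 -0.059  0.055]
side
px [283. 235.] 5 [48 38 21] tray [142.  94.] shaker [44. 21.]
px [232. 258.] 259 [137 113 100] tray [-16.  99.] shaker [-116.   96.]
px [227. 275.] 43 [169 142 126] tray [-52.  58.] shaker [-159.   72.]
px [215. 279.] 43 [164 137 121] tray [-84.  64.] shaker [-199.   95.]
scene
px [308. 211.] 279 [111  87  72] tray [-34.  85.] shaker [-26. 119.]
wrist
px [384.   1.] 79 [171 136 112] tray [10. 79.] shaker [-81.  70.]
px [414.   1.] 11 [228 186 154] tray [  9. 100.] shaker [-82.  89.]
```

By pixel area all eight lumps are out. Seven are in the left bay (six merged at 259 px plus one at (-52,58)), and one is outside at tray (-84,64). I'll hang the shaker now and redistribute with the gripper after, starting with the move toward the stand.

```bash
python3 go.py 'bay(0,45,.16,.04)'; python3 go.py 'hang(-.13,.31,60)'; python3 -c "
from sim import *
from go import *
q=np.array(get_obs()['qpos'])
for n,(P,T) in [('a',bay(0,45,.16,.04)),('b',hang(-.13,.31,60)),('c',hang(-.10,.272,78)),('d',hang(.01,.25,78))]:
    x0,R0=fkv(q);rv=Ro.from_matrix(R0.T@T).as_rotvec();N=8;b=0
    for k in range(1,N+1):
        q,e,a=ik(x0+(P-x0)*k/N,R0@Ro.from_rotvec(rv*k/N).as_matrix(),q,1);b=max(b,e*1e3,a)
    print(n,P,q.round(),round(b,1))
"
```

```text
total [-0.0769  0.0006 -0.1888 -0.0003 -0.0002  0.0002] rows>= 2.0 target [ 0.604 -0.067  0.263]
total [ 0.1087  0.6915 -0.2372 -0.0517 -0.0827 -0.0986] rows>= 7.4 target [0.542 0.286 0.254]
a [ 0.6044 -0.067   0.2631] [ 75.  14. -82.  99.  21.  60.  73.] 0.0
b [0.5423 0.286  0.2537] [ 55. -21. -79. 112. -19.  38.  86.] 0.0
c [0.5523 0.3195 0.2146] [ 51. -28. -83. 126. -34.   9.  92.] 7.9
d [0.5247 0.426  0.1926] [ 42. -28. -83. 125. -22.  11.  75.] 54.1
```

```bash
cat > plan.py <<'E'
from go import *
def run(W,q,v=True,N=12):
    worst=0;out=[]
    for n,(P,T) in W:
        x0,R0=fkv(q);rv=Ro.from_matrix(R0.T@T).as_rotvec();b=0
        for k in range(1,N+1):
            q,e,a=ik(x0+(P-x0)*k/N,R0@Ro.from_rotvec(rv*k/N).as_matrix(),q,1);b=max(b,e*1e3,a)
        worst=max(worst,b);out.append((n,q.round(),round(b,1)))
    return worst,out
def H(y,z,th,yaw,x=0.): return shaker(Rz(yaw)@Ry(-th),so+Rz(psi)@np.array([x,y,0])+[0,0,z],eye)
E
python3 - <<'E'
from plan import *
q=np.array(get_obs()['qpos']);print(q.round(1))
for th1 in(0,20,45):
  for yw in(-20,-5,14.5,30,45):
    W=[('up',bay(0,45,.16,.04)),('lev',bay(0,th1,.18,.04)),('s1',H(-.13,.32,th1,yw)),('s2',H(-.13,.31,50,(yw+14.5)/2)),('c',H(-.10,.272,78,14.5)),('d',hang(.01,.25,78))]
    w,o=run(W,q);print(th1,yw,round(w,1),o[-1][1],o[-1][2])
E
```

```text
[ 67.1  19.3 -74.5 107.8  28.8  49.6  65.7]
0 -20 0.0 [  7.  20. -73. 119.  90.  52. -16.] 0.0
0 -5 0.0 [  7.  21. -74. 119.  90.  52. -16.] 0.0
0 14.5 0.0 [  7.  21. -74. 119.  90.  52. -16.] 0.0
0 30 0.0 [  7.  21. -74. 119.  90.  52. -16.] 0.0
0 45 0.0 [  7.  21. -74. 119.  90.  52. -16.] 0.0
20 -20 0.0 [  7.  21. -74. 119.  90.  52. -16.] 0.0
20 -5 0.0 [  7.  21. -74. 119.  90.  52. -16.] 0.0
20 14.5 0.0 [  7.  21. -74. 119.  90.  52. -16.] 0.0
20 30 0.0 [  7.  21. -74. 119.  90.  52. -16.] 0.0
20 45 54.1 [ 42. -28. -83. 125. -22.  11.  75.] 54.1
45 -20 0.0 [  7.  21. -74. 119.  90.  52. -16.] 0.0
45 -5 0.0 [  7.  21. -74. 119.  90.  52. -16.] 0.0
45 14.5 0.0 [  7.  21. -74. 119.  90.  52. -16.] 0.0
45 30 0.0 [  7.  21. -74. 119.  90.  52. -16.] 0.0
45 45 0.0 [  7.  21. -74. 119.  90.  52. -16.] 0.0
```

```bash
python3 go.py 'bay(0,15,.19,.02)'; python3 -c "
from plan import *
q=np.array(get_obs()['qpos'])
W=[('lev',bay(0,15,.19,.02)),('s1',H(-.14,.32,15,0)),('s2',H(-.13,.31,50,10)),('c',H(-.10,.272,78,14.5)),('d',hang(.01,.25,78))]
w,o=run(W,q);[print(x) for x in o]"
```

```text
total [-0.0968  0.0007 -0.1256 -0.0004  0.1665  0.0001] rows>= 3.5 target [ 0.624 -0.069  0.237]
('lev', array([ 39.,  40., -62.,  69.,  30.,  98.,  67.]), np.float64(0.0))
('s1', array([ 14.,  33., -68.,  74.,  23.,  98.,  40.]), np.float64(0.0))
('s2', array([ 40.,   8., -83., 104.,  25.,  56.,  48.]), np.float64(0.0))
('c', array([ 40.,  -5., -83., 126.,  71.,  21.,  -2.]), np.float64(0.0))
('d', array([  7.,  21., -74., 119.,  90.,  52., -16.]), np.float64(0.0))
```

```bash
python3 -m pendant '-0.02 0 -0.03 0 0.035 0;-0.045 0 -0.055 0 0.075 0;-0.07 0 -0.085 0 0.115 0;-0.09 0 -0.11 0 0.155 0;-0.097 0 -0.125 0 0.167 0'|grep clock; python3 go.py 'bay(0,15,.19,.02)'; cat >> go.py <<'E'
E
python3 -c "
from plan import *
print(np.array(get_obs()['qpos']).round(1));rel(*H(-.14,.32,15,0))"
```

```text
clock: 40.2
total [ 0.003   0.001  -0.0058 -0.0008 -0.0031 -0.0006] rows>= 0.1 target [ 0.624 -0.069  0.237]
[ 38.2  40.3 -61.2  68.8  30.7  99.   67.5]
total [ 0.3163  0.6716 -0.0557  0.0047 -0.0031 -0.0306] rows>= 7.4 target [0.508 0.279 0.289]
```

Matches the sim closely. Continue to the stand approach.

```bash
python3 -m pendant '0.035 0.075 -0.006 0 0 -0.003;0.07 0.15 -0.012 0 0 -0.006;0.105 0.225 -0.018 0.001 0 -0.009;0.14 0.3 -0.025 0.002 -0.001 -0.012;0.16 0.34 -0.028 0.002 -0.002 -0.015' >/dev/null;python3 -m pendant '0.035 0.075 -0.006 0 0 -0.003;0.07 0.15 -0.012 0 0 -0.006;0.105 0.225 -0.018 0.001 0 -0.009;0.14 0.3 -0.025 0.002 -0.001 -0.012;0.156 0.332 -0.028 0.002 -0.002 -0.015' |grep clock; python3 -c "
from plan import *
print(np.array(get_obs()['qpos']).round(1));rel(*H(-.14,.32,15,0));rel(*H(-.13,.31,50,10))"; python3 blobs.py side scene
```

```text
clock: 41.2
[ 15.1  31.9 -69.2  76.2  22.3  97.1  39.6]
total [-0.0249 -0.0014 -0.0017  0.0003  0.0032  0.0011] rows>= 0.3 target [0.508 0.279 0.289]
total [-0.0836  0.01    0.0541 -0.007  -0.1907 -0.0549] rows>= 4.2 target [0.533 0.285 0.257]
shaker [0.425 0.28  0.253] nose z [0.371 0.28  0.242]
side
px [232. 258.] 263 [87 71 63] tray [-17.  99.] shaker [ -18. -384.]
px [227. 275.] 47 [68 56 50] tray [-52.  58.] shaker [ -46. -407.]
px [215. 279.] 46 [67 55 49] tray [-83.  64.] shaker [ -68. -397.]
scene
px [308. 211.] 272 [114  90  75] tray [-34.  86.] shaker [ 521. -109.]
```

Now I'll refine the peg position with brightness profiles perpendicular to its predicted line in both views.

```bash
cat > peg.py <<'E'
from h import *
from scipy.ndimage import map_coordinates
from scipy.spatial.transform import Rotation as Ro
Rz=lambda a:Ro.from_euler('z',a,degrees=True).as_matrix()
psi=14.5;so=np.array([.522,.415,0])
peg=lambda y:so+Rz(psi)@np.array([0,y,0])+[0,0,.240+(.055-y)*np.tan(np.radians(12))]
bar=lambda y:so+Rz(psi)@np.array([.026,y,.115])
if __name__=="__main__":
  for n in("scene","side"):
    d=get_image(n);g=d["color"].astype(float).mean(2)
    for nm,f in(("peg",peg),("bar",bar)):
        for y in(-.05,-.03,-.01,.01,.03):
            a=proj(d,f(y));b=proj(d,f(y+.01));t=(b-a)/np.linalg.norm(b-a);nn=np.array([-t[1],t[0]])
            k=np.arange(-8,9);P=a+k[:,None]*nn
            print(n,nm,y,a.round(1),nn.round(2),map_coordinates(g,[P[:,1],P[:,0]],order=1,mode='nearest').round().astype(int))
E
python3 peg.py
```

```text
scene peg -0.05 [431.  180.8] [-0.23  0.97] [131 131 131 130 130 130 130 129 129 130 128 127 127 128 127 128 128]
scene peg -0.03 [439.  182.7] [-0.23  0.97] [131 132 132 132 132 128 111  94  75  61  91 123 128 128 129 128 128]
scene peg -0.01 [447.  184.6] [-0.23  0.97] [130 131 130 130 131 129 113  96  77  62  81 114 127 128 128 128 128]
scene peg 0.01 [455.  186.5] [-0.23  0.97] [129 129 128 128 128 127 114  97  81  64  77 111 125 126 126 126 124]
scene peg 0.03 [463.  188.4] [-0.23  0.97] [126 126 126 126 127 126 117 101  85  65  64  99 122 124 124 124 124]
scene bar -0.05 [419.9 232.8] [-0.07  1.  ] [123 122 122 123 123 124 123 117  66  52 103 125 127 128 128 127 127]
scene bar -0.03 [427.8 233.3] [-0.07  1.  ] [122 123 123 123 121  98  47  29  28  36  73 123 127 125 126 127 126]
scene bar -0.01 [435.6 233.9] [-0.07  1.  ] [123 123 123 123 122 116  56  30  28  29  56 109 122 124 125 127 128]
scene bar 0.01 [443.6 234.4] [-0.07  1.  ] [122 122 121 122 121 109  71  33  26  29  52  97 122 124 123 124 126]
scene bar 0.03 [451.5 235. ] [-0.07  1.  ] [120 121 121 119 119 116  83  37  
[... 444 characters left out ...]
  96  70  39  20  21  27]
side peg 0.03 [162.6 110.3] [ 0.33 -0.94] [ 18  17  16  17  17  26  36  47  70  93 111 124 108  62  24  27  34]
side bar -0.05 [195.9 151.7] [ 0.53 -0.85] [133 134 134 134 134 135 134 135 135 135 134 134 134 135 135 135 135]
side bar -0.03 [191.4 148.8] [ 0.53 -0.85] [133 133 133 133 134 128  93  32  11  37  92 129 134 133 134 134 133]
side bar -0.01 [186.9 146. ] [ 0.53 -0.85] [134 134 133 133 134 130 103  44  12  28  78 121 135 134 133 133 133]
side bar 0.01 [182.5 143.3] [ 0.53 -0.85] [128 115  90  73  68  80  99  54  16  24  68 117 134 134 133 133 132]
side bar 0.03 [178.2 140.6] [ 0.53 -0.85] [ 44  44  45  44  46  44  43  33  18  21  56 111 133 135 124  96  57]
```

```bash
cat > pegfit.py <<'E'
from peg import *
from scipy.optimize import least_squares
obs=[]
for n in("scene","side"):
    d=get_image(n);g=d["color"].astype(float).mean(2)
    for nm,f in(("peg",peg),("bar",bar)):
        if (n,nm)==("side","peg"):continue
        for y in np.arange(-.03,.031 if n=="scene" else -.005,.005):
            a=proj(d,f(y));b=proj(d,f(y+.01));t=(b-a)/np.linalg.norm(b-a);nn=np.array([-t[1],t[0]])
            k=np.arange(-6,6.1,.5);P=a+k[:,None]*nn
            v=map_coordinates(g,[P[:,1],P[:,0]],order=1);w=np.clip(.93*np.median(np.r_[v[:4],v[-4:]])-v,0,None)
            obs.append((d,nm,y,nn,a+nn*(w@k)/w.sum()))
def mk(p):
    o=np.array([p[0],p[1],0]);R=Rz(p[2])
    return {"peg":lambda y:o+R@np.array([0,y,0])+[0,0,.240+(.055-y)*np.tan(np.radians(12))],"bar":lambda y:o+R@np.array([.026,y,.115])}
def res(p):
    F=mk(p);return [nn@(proj(d,F[nm](y))-c) for d,nm,y,nn,c in obs]+[(p[1]-.415)/.01]
r=least_squares(res,[.522,.415,14.5],x_scale=[.01,.01,5]);rr=np.array(r.fun[:-1])
print(r.x.round(4))
for k in(("peg"),("bar")):
    for nme,dd in(("a",obs[0][0]),("b",obs[-1][0])):
        e=[x for x,o in zip(rr,obs) if o[1]==k and o[0] is dd]; 
        if e:print(k,nme,np.round([e[0],np.mean(e),e[-1]],2))
E
python3 pegfit.py
```

```text
[ 0.5245  0.4085 12.148 ]
peg a [-0.01 -0.07 -0.16]
bar a [0.19 0.12 0.04]
bar b [-0.14 -0.14 -0.11]
```

The fitted peg residuals are about 0.1 px. That puts the stand origin at (0.5245, 0.4085) with yaw 12.1°. I'll update and approach.

```bash
sed -i 's/^psi=14.5;so=np.array(\[.522,.415,0\])/psi=12.1;so=np.array([.5245,.4085,0])/' sim.py; python3 -c "
from plan import *
q=np.array(get_obs()['qpos'])
W=[('s2',H(-.13,.30,50,10)),('c',H(-.10,.272,78,12.1)),('d',hang(.005,.25,78))]
w,o=run(W,q);[print(x) for x in o]
rel(*H(-.13,.30,50,10))"
```

```text
('s2', array([ 42.,   6., -83., 105.,  23.,  54.,  50.]), np.float64(0.0))
('c', array([ 39.,  -5., -83., 126.,  70.,  23.,  -3.]), np.float64(0.0))
('d', array([  7.,  21., -74., 119.,  89.,  54., -17.]), np.float64(0.0))
total [-0.0755  0.0059  0.0744 -0.0078 -0.1909 -0.0572] rows>= 4.2 target [0.53  0.278 0.247]
```

```bash
python3 -m pendant '-0.015 0.001 0.015 -0.001 -0.038 -0.011;-0.03 0.002 0.03 -0.003 -0.076 -0.022;-0.045 0.003 0.045 -0.005 -0.115 -0.034;-0.06 0.005 0.06 -0.006 -0.153 -0.046;-0.075 0.006 0.074 -0.008 -0.191 -0.057' >/dev/null; python3 -m pendant '0 0 0 0 0 0'|grep clock; python3 -c "
from plan import *
q=np.array(get_obs()['qpos']);print(q.round(1))
rel(*H(-.13,.30,50,10));rel(*H(-.10,.274,78,12.1));rel(*H(-.10,.274,65,12.1))
w,o=run([('c',H(-.10,.272,78,12.1)),('d',hang(.005,.25,78))],q);print(o)"
```

```text
clock: 42.1
[ 41.8   4.3 -81.7 106.   20.9  52.9  51.3]
total [-0.0071  0.0023  0.0004 -0.0024  0.0009  0.0012] rows>= 0.1 target [0.53  0.278 0.247]
total [-0.0296  0.0632  0.0771 -0.0095 -0.1547 -0.0074] rows>= 3.3 target [0.551 0.312 0.217]
total [-0.0062  0.0622  0.0655 -0.0086 -0.0825 -0.0084] rows>= 1.7 target [0.538 0.309 0.217]
[('c', array([ 39.,  -5., -83., 126.,  70.,  23.,  -3.]), np.float64(0.0)), ('d', array([  7.,  21., -74., 119.,  89.,  54., -17.]), np.float64(0.0))]
```

```bash
python3 -m pendant '-0.003 0.015 0.015 -0.002 -0.025 -0.001;-0.006 0.03 0.03 -0.004 -0.05 -0.002;-0.01 0.045 0.045 -0.006 -0.075 -0.004;-0.014 0.055 0.058 -0.007 -0.1 -0.005;-0.018 0.063 0.066 -0.008 -0.115 -0.006' >/dev/null; python3 -m pendant '0 0 0 0 0 0'|grep clock; python3 -c "
from plan import *
q=np.array(get_obs()['qpos']);print(q.round(1))
rel(*H(-.10,.274,78,12.1))
w,o=run([('c',H(-.10,.274,78,12.1)),('d',hang(.005,.25,78))],q);print(o)"
```

```text
clock: 42.7
[ 45.6 -12.5 -84.  120.5  24.1  21.9  39.3]
total [-0.0001 -0.0086  0.0159  0.0013 -0.0409 -0.0041] rows>= 0.9 target [0.551 0.312 0.217]
[('c', array([ 40.,  -7., -83., 126.,  68.,  22.,  -1.]), np.float64(0.0)), ('d', array([  7.,  21., -74., 119.,  89.,  54., -17.]), np.float64(0.0))]
```

```bash
python3 -m pendant '0 -0.002 0.004 0 -0.01 -0.001;0 -0.004 0.008 0.001 -0.02 -0.002;0 -0.006 0.012 0.001 -0.03 -0.003;0 -0.0086 0.016 0.001 -0.041 -0.004;0 -0.0086 0.016 0.001 -0.041 -0.004'|grep clock; python3 -c "
from plan import *
q=np.array(get_obs()['qpos']);print(q.round(1))
rel(*H(-.10,.274,78,12.1))
w,o=run([('c',H(-.10,.274,78,12.1)),('d',hang(.005,.25,78))],q);print(o)"
```

```text
clock: 43.2
[ 40.1  -6.6 -83.4 125.7  68.6  21.7  -2.4]
total [ 0.0031  0.0021 -0.0015  0.      0.0011 -0.0008] rows>= 0.0 target [0.551 0.312 0.217]
[('c', array([ 39.,  -6., -83., 126.,  68.,  22.,  -2.]), np.float64(0.0)), ('d', array([  7.,  21., -74., 119.,  89.,  54., -17.]), np.float64(0.0))]
```

```bash
python3 -c "
from plan import *
rel(*hang(-.055,.2634,78));rel(*hang(.005,.2506,78))"
python3 - <<'E'
from h import *
from blobs import shpose
Rs,so=shpose();E=so+Rs@np.array([.133,0,.034]);print("eye",E.round(3))
for n in("scene","side"):
    d=get_image(n);g=d["color"].astype(int).mean(2).round().astype(int);u,v=proj(d,E);print(n,u.round(1),v.round(1))
    u,v=int(round(u)),int(round(v));print(g[v-9:v+10,u-9:u+10])
E
```

```text
total [ 0.0203  0.0921  0.0112  0.      0.0011 -0.0008] rows>= 0.9 target [0.541 0.356 0.206]
total [ 0.0411  0.2121  0.0265  0.      0.0011 -0.0008] rows>= 2.2 target [0.529 0.415 0.193]
eye [0.547 0.31  0.275]
scene 407.4 174.7
[[ 18  16  24  57  90  97 116 120 113  61  40  34  23  18  18  19  19  20
   20]
 [ 17  17  19  28  38  39  44  45  47  55  76  77  31  19  17  18  17  19
   20]
 [ 17  17  19  23  32  31  31  32  35  50  77  85  52  23  17  19  19  19
   19]
 [ 19  18  23  38  55  49  46  40  36  40  75 101  88  32  19  17  19  19
   19]
 [ 16  18  36  88 116 119 117  93  45  41  73 105  85  30  19  18  19  18
   19]
 [ 19  19  37  94 123 127 124  97  49  43  74 106  87  30  19  19  17  20
   20]
 [ 22  23  36  95 124 128 122  80  46  44  73 106  87  32  17  18  19  21
   21]
 [ 22  21  38  95 124 128 121  67  44  43  73 101  86  34  21  20  25  42
   43]
 [ 22  23  36  91 119 127 121  65  44  45  73  99  84  33  23  23  37  91
  117]
 [ 23  22  28  52  70 122 121  56  44  46  58  77  69  31  23  26  53 118
  127]
 [ 23  24  23  32  50 118 114  53  44  46  50  57  47  26  2
[... 1526 characters left out ...]
 133 134 134 126  94  51  49  85 129 131 130
  128]
 [ 86  91  88  69  58  84 132 134 133 129 111  70  49  63 104 130 130 130
  129]
 [ 31  42  49  50  50  82 132 133 130 119 103  55  47  77 124 131 131 129
  129]
 [ 21  21  24  28  35  60  98 107 106  82  72  50  62 105 131 131 130 131
  130]
 [ 18  20  22  21  24  35  53  67  67  49  42  42  80 125 133 132 132 132
  131]
 [ 17  18  19  18  15  18  23  31  34  25  17  27  69 117 131 131 131 132
  130]
 [ 18  19  17  17  27  28  21  15  12   5   5  13  65 123 131 131 130 130
  131]
 [ 16  17  19  30  34  34  29  17   8   4   0  14  70 130 133 130 130 131
  131]
 [ 21  18  27  42  44  49  46  27   9   5   2  17  70 131 132 130 130 130
  131]]
```

In the side view the ring's hole is centred within half a pixel of where I predicted. I'll insert in two steps and watch the force.

```bash
python3 -m pendant '0.005 0.02 0.002 0 0 0;0.01 0.04 0.004 0 0 0;0.015 0.06 0.007 0 0.001 0;0.02 0.08 0.01 0 0.001 0;0.02 0.092 0.011 0 0.001 -0.001'|grep -E 'clock|^force'; python3 -m pendant '0 0 0 0 0 0'|grep -E 'pos|^force'; python3 go.py 'hang(-.055,.2634,78)';  python3 go.py 'hang(.005,.2506,78)'
```

```text
clock: 43.8
force: [-0.1, -0.3, -1.4]
position: [0.5399, 0.3565, 0.2049]
force: [-0.4, 0.5, -1.4]
total [-0.0033 -0.0019  0.0005  0.0002 -0.0012  0.0008] rows>= 0.0 target [0.541 0.356 0.206]
total [ 0.0168  0.1182  0.0161  0.0002 -0.0012  0.0008] rows>= 1.2 target [0.529 0.415 0.193]
```

```bash
python3 -m pendant '0.001 0.02 0.003 0 0 0;0.003 0.04 0.006 0 0 0;0.006 0.06 0.008 0 0 0'|grep -E '^force'; python3 -m pendant '0.003 0.02 0.003 0 0 0;0.006 0.04 0.006 0 0 0;0.009 0.058 0.008 0 0 0;0.009 0.058 0.008 0 0 0'|grep -E 'clock|pos|^force'; python3 go.py 'hang(.005,.2506,78)';python3 go.py 'hang(.005,.241,80)';python3 -c "
from plant import *
print(get_obs()['qpos'].round(1))"
```

```text
force: [0.4, 0.2, -2.0]
clock: 44.6
position: [0.5291, 0.4141, 0.1938]
force: [0.1, 0.0, -1.4]
total [ 0.0014  0.0009  0.0003  0.0001 -0.0009  0.0012] rows>= 0.0 target [0.529 0.415 0.193]
total [ 0.0139  0.0009  0.0148  0.0001 -0.012   0.0012] rows>= 0.3 target [0.531 0.415 0.184]
[  7.7  21.4 -74.6 118.8  89.3  54.5 -16.1]
```

```bash
python3 -m pendant '0.005 0 0.005 0 -0.004 0;0.01 0.001 0.01 0 -0.008 0;0.014 0.001 0.015 0 -0.012 0.001;0.014 0.001 0.015 0 -0.012 0.001'|grep -E 'clock|pos|^force'; python3 -m pendant '0 0 0 0 0 0'|grep -E '^force';python3 go.py 'hang(.005,.241,80)'
```

```text
clock: 45.0
position: [0.5335, 0.4145, 0.1883]
force: [-5.7, -6.1, 17.7]
force: [-4.1, -5.5, 18.4]
total [ 0.0104  0.0021  0.001  -0.0008  0.0029 -0.    ] rows>= 0.1 target [0.531 0.415 0.184]
```

```bash
python3 -m pendant '-0.003 0 -0.003 0 0 0;-0.005 0 -0.0045 0 0 0;-0.005 0 -0.0045 0 0 0'|grep -E 'pos|^force'
```

```text
position: [0.5314, 0.4142, 0.1886]
force: [0.7, -0.5, 6.0]
```

```bash
python3 -m pendant '-0.001 0 -0.001 0 0 0;-0.001 0 -0.001 0 0 0;-0.001 0 -0.001 0 0 0;-0.001 0 -0.001 0 0 0;-0.001 0 -0.001 0 0 0' 0.4|grep -E 'pos|^force|wid';  python3 -m pendant '0 0 -0.02 0 0 0;0 0 -0.06 0 0 0;0 0 -0.11 0 0 0;0 0 -0.17 0 0 0;0 0 -0.25 0 0 0' |grep -E 'clock|pos|^force|wid';python3 - <<'E'
from h import *
E=np.array([.5245,.4085,.243])+np.array([-.001,.005,0])
for n in("scene","side"):
    d=get_image(n);g=d["color"].astype(int).mean(2).round().astype(int);u,v=proj(d,E);print(n,u.round(1),v.round(1))
    u,v=int(round(u)),int(round(v));print(g[v-6:v+46:2,u-14:u+15:2])
E
```

```text
position: [0.53, 0.4147, 0.1876]
force: [0.1, -1.4, -1.0]
width: 0.297
clock: 46.4
position: [0.4518, 0.3921, 0.2354]
force: [-1.3, -1.1, -1.9]
width: 0.3
scene 449.4 188.7
[[120  54  64  75  86  95  80  49  74 101 124 125 124 125 124]
 [124 119  97  67  54  54  66  72  74  92 101 113 122 123 123]
 [121 123 124 123 120 112  43  49  73  89  68  78  87  94 101]
 [123 124 124 123 125 113  44  82  52  76  94  57  52  59  69]
 [123 123 123 122 116  30  43  43  56 100 122 121 116 113  67]
 [123 125 125 123  87  21  36  38  62 117 121 122 121 120 122]
 [125 125 125 121  33  20  27  37  95 120 120 121 121 121 121]
 [124 124 123 113  20  19  20  35 118 122 122 121 119 119 121]
 [124 124 123  52  19  20  19  55 123 123 122 120 120 120 119]
 [125 123 119  33  20  19  22 113 122 121 121 120 120 121 120]
 [123 123  87  20  19  19  42 120 122 121 122 121 121 119 121]
 [125 123  41  20  20  21  89 122 122 121 120 119 119 120 119]
 [ 85  91  23  20  19  32 116 120 121 121 121 120 119 120 119]
 [ 48  41  20  19  20  44  96  95 101 120 121 120 118 119 116]
 [ 42  43  23  19  20  44  56  60  91 119 117
[... 1667 characters left out ...]
0  99]
 [132 131  51  18  32  43  48  48  34  41  49  52  79 101  81]
 [131 132  89  17  28  43  42  43  46  78 103  80  43  52  41]
 [131 131 121  21  24  43  42  42  41  46  75  55  41  41  42]
 [131 131 127  37  21  44  44  41  42  40  45  43  42  42  42]
 [129 132 130  76  16  44  42  44  41  42  45  41  43  42  42]
 [129 129 130 118  16  41  43  42  42  42  44  42  43  42  42]
 [128 128 128 120  24  35  43  43  42  42  43  42  43  42  42]
 [130 129 130 129  62  28  40  43  41  42  43  43  43  43  41]
 [129 130 129 130 104  43  49  43  41  41  42  43  42  42  41]
 [130 131 130 124  80  37  72  59  42  40  41  44  42  43  42]
 [129 130 100  62  43  31  38  55  73  46  42  45  43  42  41]]
```

The shaker hangs on the peg: the ring, handle and trough all appear there in both views. Next I'll retreat and bring the tool upright over the tray to gather the stray lump and spread the rest.

```bash
cat > dn.py <<'E'
from plan import *
def down(x,y,z,yaw=0): return np.array([x,y,z]),Rz(yaw)@np.diag([-1,1,-1.])
if __name__=="__main__":
    q=np.array(get_obs()['qpos']);print(q.round(1))
    for a in sys.argv[1:]: rel(*eval(a))
    w,o=run([(a,eval(a)) for a in sys.argv[1:]],q);[print(x) for x in o]
E
python3 dn.py 'down(.46,.2,.30)' 'down(.46,.05,.25)'
```

```text
[ 14.5  -7.7 -78.5 124.2  62.8  39.8  -7.9]
total [-0.0541 -0.384  -0.1154  0.0235  0.3023  0.0654] rows>= 6.5 target [0.46 0.2  0.3 ]
total [ 0.0699 -0.6746 -0.1031  0.0235  0.3023  0.0654] rows>= 6.9 target [0.46 0.05 0.25]
('down(.46,.2,.30)', array([  5.,   4., -35.,  93.,   2.,  84.,  60.]), np.float64(0.0))
('down(.46,.05,.25)', array([ 15.,  -1., -26., 103.,  -1.,  78.,  79.]), np.float64(0.0))
```

```bash
python3 -m pendant '-0.008 -0.05 -0.02 0.002 0.015 0.004;-0.015 -0.11 -0.04 0.005 0.055 0.014;-0.022 -0.17 -0.06 0.008 0.1 0.023;-0.03 -0.23 -0.075 0.012 0.145 0.033;-0.036 -0.29 -0.09 0.015 0.19 0.043' 0.4 >/dev/null; python3 dn.py 'down(.46,.05,.25)'; python3 blobs.py side scene | grep -v shaker.\\[
```

```text
[ -5.8 -14.3 -32.3 114.6   8.2  54.4  53.5]
total [ 0.0534 -0.3903  0.0345  0.0098  0.1518  0.0314] rows>= 4.0 target [0.46 0.05 0.25]
('down(.46,.05,.25)', array([  3.,  -2., -14., 104.,  -0.,  78.,  79.]), np.float64(0.0))
side
scene
```

```bash
python3 -m pendant '0.013 -0.09 0.01 0.002 0.035 0.008;0.026 -0.18 0.02 0.004 0.075 0.016;0.04 -0.27 0.027 0.007 0.113 0.024;0.05 -0.35 0.033 0.01 0.15 0.031;0.053 -0.39 0.0345 0.01 0.152 0.031' >/dev/null; python3 -m pendant '0 0 0 0 0 0;0 0 0 0 0 0'|grep -E 'clock|pos'; python3 dn.py 'down(.46,.05,.25)'|head -2
cat > seg.py <<'E'
from blobs import *
def seg(n,z=.021):
    d=get_image(n);c=d["color"].astype(float);r=(c[...,0]+1)/(c[...,1]+1);b=(c[...,0]+1)/(c[...,2]+1)
    m=((r>1.12)&(r<1.8)&(b>1.25)&(b<2.6)&(c[...,0]>35)).astype(np.uint8)
    k,lab,st,ce=cv2.connectedComponentsWithStats(m);out=[]
    for i in range(1,k):
        if st[i,4]<30: continue
        p=Rt.T@(plane(d,*ce[i],z)-tc)*1e3
        if abs(p[0])<150 and abs(p[1])<200: out.append((i,p[:2].round(),int(st[i,4]),st[i,:4]))
    return d,m,lab,out
if __name__=="__main__":
    d,m,lab,out=seg(sys.argv[1])
    for o in out:print(o)
    cv2.imwrite("pics/seg_%s.png"%sys.argv[1],d["color"][:,:,::-1]);np.save("m.npy",m)
    T=np.array([[*(Rt.T@(plane(d,u,v,.021)-tc))[:2]] for v in range(0,420,3) for u in range(0,560,3)]).reshape(140,187,2)
    # tray-frame occupancy, 5 mm cells, columns y from +150 to 30, rows x from -110 to 65
    for x in range(-110,66,5):
        s=""
        for y in range(150,20,-4):
            X=tc+Rt@np.array([x/1e3,y/1e3,.019]);u,v=proj(d,X).round().astype(int)
            s+=("#" if m[v,u] else ".") if 0<=u<560 and 0<=v<420 else " "
        print("%5d"%x,s)
E
python3 seg.py wrist
```

```text
clock: 47.8
position: [0.4609, 0.0501, 0.2493]
[  2.3  -1.7 -13.9 104.1  -0.3  77.4  78.3]
total [ 0.0017 -0.0002 -0.0013 -0.0003  0.0011 -0.0013] rows>= 0.0 target [0.46 0.05 0.25]
(9, array([-84.,  65.]), 207, array([239, 119,  20,  19], dtype=int32))
(14, array([-54.,  54.]), 262, array([228, 145,  20,  19], dtype=int32))
(19, array([-18.,  94.]), 1251, array([247, 163,  47,  44], dtype=int32))
 -110 .................................
 -105 .................................
 -100 .................................
  -95 ......................#..........
  -90 ...................#####.........
  -85 ...................##.##.........
  -80 ...................#..###........
  -75 ....................###..........
  -70 .................................
  -65 .................................
  -60 ......................#####......
  -55 ......................#####......
  -50 ......................#####......
  -45 ......................#####......
  -40 ..........##....####.............
  -35 .......######...####.............
  -30 .......######.######.............
  -25 ..........##########.............
  -20 .......#..########...............
  -15 ........##########...............
  -10 ..........##########.............
   -5 ..........###########............
    0 ..........###########............
    5 ...........###..#####............
   10 .................##..............
   15 .................................
   20 .................................
   25 .................................
   30 .................................
   35 .................................
   40 .................................
   45 .................................
   50 .................................
   55 .................................
   60 .................................
   65 .................................
```

The map in the tray frame shows the stray lump at (-84,65), just outside the tray, one lump at (-54,52), and a pile of six around (-18,94). Picking the stray first.

```bash
python3 dn.py 'down(.4026,.0177,.2)' 'down(.4026,.0177,.006)'; python3 -m pendant '0.06 -0.03 0.02 0 0 0;0.115 -0.065 0.07 0 0 0;0.115 -0.065 0.16 0 0 0;0.115 -0.065 0.25 0 0 0;0.115 -0.065 0.3 0 0 0' 0.05 |grep -E 'pos|^force'; python3 dn.py 'down(.4026,.0177,.007)'|head -2
```

```text
[  2.3  -1.8 -13.9 104.1  -0.3  77.4  78.3]
total [ 0.1167 -0.0667  0.0993 -0.0002  0.0014 -0.0008] rows>= 1.7 target [0.403 0.018 0.2  ]
total [ 0.1185 -0.0665  0.4873 -0.0002  0.0014 -0.0008] rows>= 5.1 target [0.403 0.018 0.006]
('down(.4026,.0177,.2)', array([  4.,  -8., -12., 116.,  -2.,  72.,  83.]), np.float64(0.0))
('down(.4026,.0177,.006)', array([  3.,   7., -13., 127.,   2.,  46.,  79.]), np.float64(0.0))
position: [0.4025, 0.0189, 0.0977]
force: [0.6, 0.4, 1.3]
[  3.9  -1.7 -12.9 123.3  -0.4  58.1  81.2]
total [ 0.0006 -0.0022  0.1814 -0.0001  0.0013 -0.0003] rows>= 1.8 target [0.403 0.018 0.007]
```

```bash
python3 -m pendant '0 -0.002 0.06 0 0 0;0 -0.002 0.12 0 0 0;0 -0.002 0.17 0 0 0;0 -0.002 0.181 0 0 0;0 -0.002 0.181 0 0 0' |grep -E 'pos|^force'; python3 -m pendant '0 0 0 0 0 0;0 0 0 0 0 0;0 0 0 0 0 0;0 0 0 0 0 0' 1 15|grep -E 'pos|wid'; python3 -m pendant '0 0 -0.07 0 0 0;0 0 -0.15 0 0 0;0 0 -0.16 0 0 0'|grep -E 'pos|wid|clock'; python3 dn.py 'down(.465,-.142,.09)' 'down(.465,-.142,.04)'
```

```text
position: [0.4045, 0.0179, 0.0098]
force: [0.5, -0.2, -0.2]
position: [0.4057, 0.0172, 0.0107]
width: 0.221
clock: 49.55
position: [0.4072, 0.0174, 0.0942]
width: 0.226
[  4.2  -1.3 -12.9 123.4  -0.3  57.1  81.2]
total [-0.1167 -0.3183  0.0094  0.0005  0.0042 -0.0012] rows>= 3.4 target [ 0.465 -0.142  0.09 ]
total [-0.1154 -0.3185  0.1094  0.0005  0.0042 -0.0012] rows>= 3.6 target [ 0.465 -0.142  0.04 ]
('down(.465,-.142,.09)', array([ 14.,   9.,  -3., 113.,   1.,  58., 101.]), np.float64(0.0))
('down(.465,-.142,.04)', array([ 14.,  13.,  -3., 115.,   1.,  52., 101.]), np.float64(0.0))
```

```bash
python3 -m pendant '-0.03 -0.09 0 0 0 0;-0.06 -0.18 0 0 0.001 0;-0.09 -0.26 0 0 0.002 0;-0.117 -0.318 0 0 0.004 0;-0.117 -0.318 0.05 0 0.004 0' >/dev/null; python3 -m pendant '0 0 0.05 0 0 0;0 0 0.1 0 0 0;0 0 0.1 0 0 0;0 0 0.1 0 0 0'|grep -E 'pos|wid|^force'; python3 -m pendant '0 0 0 0 0 0;0 0 0 0 0 0;0 0 -0.08 0 0 0;0 0 -0.16 0 0 0;0 0 -0.25 0 0 0' 0.1|grep -E 'clock|pos'; python3 dn.py 'down(.46,.03,.22)'|head -2
```

```text
position: [0.4621, -0.1419, 0.0153]
force: [-0.1, -0.6, 0.3]
width: 0.206
clock: 50.95
position: [0.4626, -0.142, 0.142]
[ 14.1   5.5  -2.6 110.    0.3  64.9 101.2]
total [ 0.0074  0.3442 -0.1556  0.0004 -0.0021 -0.0011] rows>= 3.8 target [0.46 0.03 0.22]
```

Now every lump should be in the tray. I'll print a finer top-down brightness map of the pile so I can choose the next graspable lump.

```bash
python3 -m pendant '0.01 0.08 -0.03 0 0 0;0.01 0.16 -0.06 0 0 0;0.007 0.24 -0.07 0 0 0;0.007 0.31 -0.08 0 -0.001 0;0.007 0.344 -0.08 0 -0.002 -0.001' >/dev/null; python3 -m pendant '0 0 0 0 0 0;0 0 0 0 0 0'|grep -E 'clock|pos'
cat > map.py <<'E'
from blobs import *
d=get_image("wrist");c=d["color"].astype(float);r=(c[...,0]+1)/(c[...,1]+1);b=(c[...,0]+1)/(c[...,2]+1)
m=((r>1.12)&(r<1.8)&(b>1.25)&(b<2.6)&(c[...,0]>35))
y0,y1,x0,x1=map(int,sys.argv[1:5]);print("cam tray",(Rt.T@(-np.array(d["R"]).T@np.array(d["t"])-tc)).round(3))
print("      "+"".join("%3d"%(y//10) if y%12==0 else "  " for y in range(y0,y1,-3)))
for x in range(x0,x1,3):
    s=""
    for y in range(y0,y1,-3):
        u,v=proj(d,tc+Rt@np.array([x/1e3,y/1e3,.020])).round().astype(int)
        s+=" ?" if not(0<=u<560 and 0<=v<420) else ("%2d"%(c[v,u,0]/2.6) if m[v,u] else " .")
    print("%5d"%x,s)
E
python3 map.py 132 42 -66 30; python3 seg.py wrist|head -4
```

```text
clock: 51.65
position: [0.4605, 0.0294, 0.1809]
cam tray [-0.11   0.075  0.342]
       13       12       10        9        8        7        6        4  
  -66  . . . . . . . . . . . . . . . . . . . . . . . . . . . . . .
  -63  . . . . . . . . . . . . . . . . . . . . . . . . .33384146 .
  -60  . . . . . . . . . . . . . . . . . . . . . . .374345474744 .
  -57  . . . . . . . . . . . . . . . . . . . . . . .38484950474850
  -54  . . . . . . . . . . . . . . . . . . . . . . .50464848484843
  -51  . . . . . . . . . . . . . . . . . . . . . . .47474847484745
  -48  . . . . . . . . . . . . . . . . . . . . . . . .464747484745
  -45  . . . . . . . . . . . . . . . .39 . . . . . . .4545474645 .
  -42  . . . . . . . . . . . . . . . .4643403838 . . . .36 . . . .
  -39  . . . . . .46425438 . . . . .425048484847 . . . . . . . . .
  -36  . . . .43404545909150 . . .34454948484847 . . . . . . . . .
  -33  . . .4947494848489341 . . .50464848494845 . . . . . . . . .
  -30  . . .3638383650733638 . . .36484849484735 . . . . . . . . .
  -27  . . .464747 .60 .4343 .4444434343484348 . . . . . . . . . .
  -24  
[... 756 characters left out ...]
 . . . . . . .907882 . . . . . . . . . .
   12  . . . . . . . . . . . . . . . . . . . . . . . . . . . . . .
   15  . . . . . . . . . . . . . . . . . . . . . . . . . . . . . .
   18  . . . . . . . . . . . . . . . . . . . . . . . . . . . . . .
   21  . . . . . . . . . . . . . . . . . . . . . . . . . . . . . .
   24  . . . . . . . . . . . . . . . . . . . . . . . . . . . . . .
   27  . . . . . . . . . . . . . . . . . . . . . . . . . . . . . .
(8, array([-54.,  54.]), 370, array([239, 153,  23,  23], dtype=int32))
(9, array([-18.,  95.]), 1824, array([261, 174,  56,  52], dtype=int32))
(10, array([-14., -84.]), 400, array([102, 179,  26,  23], dtype=int32))
 -110 .................................
```

The map shows six separate tops in the pile. The freest is F, around tray (-1,76), when gripped along the tray's x. The lump in the right bay at (-14,-84) is confirmed. I'll turn the hand and pick F.

```bash
python3 -m pendant '0 0 0 0 0 0.047;0 0 0 0 0 0.094;0 0 0 0 0 0.141;0 0 0 0 0 0.188;0 0 0 0 0 0.235' 0.3 >/dev/null;python3 -m pendant '0 0 0 0 0 0.047;0 0 0 0 0 0.094;0 0 0 0 0 0.141;0 0 0 0 0 0.188;0 0 0 0 0 0.235' >/dev/null; python3 -m pendant '0 0 0 0 0 0.03;0 0 0 0 0 0.06;0 0 0 0 0 0.06'|grep -E 'clock|pos'; python3 map.py 132 42 -66 15; python3 dn.py 'down(.4873,.0207,.06,-95.5)' 'down(.4873,.0207,.011,-95.5)'
```

```text
clock: 53.05
position: [0.4605, 0.0286, 0.1804]
cam tray [-0.027  0.164  0.342]
       13       12       10        9        8        7        6        4  
  -66  . . . . . . . . . . . . . . . . . . . . . . . . . . . . . .
  -63  . . . . . . . . . . . . . . . . . . . . . . . . . . . .41 .
  -60  . . . . . . . . . . . . . . . . . . . . . . .294039404041 .
  -57  . . . . . . . . . . . . . . . . . . . . .2838344141414142 .
  -54  . . . . . . . . . . . . . . . . . . . . . .3338414141414136
  -51  . . . . . . . . . . . . . . . . . . . . . .3333404242414138
  -48  . . . . . . . . . . . . . . . . . . . . . .3433414142414127
  -45  . . . . . . . . . . . . . . . . . . . . . .32333939393941 .
  -42  . . . . . . . . . . . . . . .308323 . . . . . .3541 . . . .
  -39  . . . . . .6940 . . . . . . .659341413941 . . . . . . . . .
  -36  . . . .507363868380 . . . .63839440414140 . . . . . . . . .
  -33  . .506393845556738076 . . .87879246414138 . . . . . . . . .
  -30  . . .5384 . . .879186 .555653777643404126 . . . . . . . . .
  -27  . . .8656 . . .885590 .566084 . .554042 . . . . . . . . . .
  -24  
[... 596 characters left out ...]
    3  . . . . . . .3792839190906934364241424142 . . . . . . . . .
    6  . . . . . . . . . .657479 .94794341414141 . . . . . . . . .
    9  . . . . . . . . . . .82 . . . .3836352941 . . . . . . . . .
   12  . . . . . . . . . . . . . . . . . . . . . . . . . . . . . .
[  2.6   0.7 -11.9 110.1   0.1  69.1 -14.7]
total [-0.0114  0.0549  0.2407 -0.     -0.0003  0.0005] rows>= 2.5 target [0.487 0.021 0.06 ]
total [-0.0115  0.0549  0.3387 -0.     -0.0003  0.0005] rows>= 3.4 target [0.487 0.021 0.011]
('down(.4873,.0207,.06,-95.5)', array([  2.,  12., -11., 114.,   3.,  55., -16.]), np.float64(0.0))
('down(.4873,.0207,.011,-95.5)', array([  2.,  16., -11., 116.,   4.,  49., -17.]), np.float64(0.0))
```

```bash
python3 -m pendant '-0.01 0.05 0.06 0 0 0;-0.0115 0.056 0.14 0 0 0;-0.0115 0.056 0.22 0 0 0;-0.0115 0.056 0.29 0 0 0;-0.0115 0.056 0.33 0 0 0'|grep -E 'pos|^force'; python3 -m pendant '0 0 0.01 0 0 0;0 0 0.01 0 0 0'|grep -E 'pos|^force'; python3 -m pendant '0 0 0 0 0 0;0 0 0 0 0 0;0 0 0 0 0 0;0 0 0 0 0 0' 1 15|grep -E 'pos|wid'; python3 -m pendant '0 0 -0.06 0 0 0;0 0 -0.14 0 0 0;0 0 -0.18 0 0 0;0 0 -0.18 0 0 0'|grep -E 'pos|wid|clock';python3 dn.py 'down(.483,-.142,.10,-95.5)' 'down(.49,-.055,.10,-95.5)'
```

```text
position: [0.4939, 0.0204, 0.0193]
force: [4.0, -2.0, 9.3]
position: [0.4873, 0.021, 0.0097]
force: [0.5, 0.2, -0.4]
position: [0.4879, 0.0216, 0.0106]
width: 0.269
clock: 54.6
position: [0.4899, 0.0218, 0.1036]
width: 0.269
[  2.8   8.6 -11.4 111.6   1.9  59.6 -14.9]
total [-0.3274  0.0172  0.0066  0.0018 -0.0006  0.0005] rows>= 3.3 target [ 0.483 -0.142  0.1  ]
total [-0.1528  0.0147  0.0069  0.0018 -0.0006  0.0005] rows>= 1.5 target [ 0.49  -0.055  0.1  ]
('down(.483,-.142,.10,-95.5)', array([ 15.,  10.,  -4., 110.,   1.,  60.,   5.]), np.float64(0.0))
('down(.49,-.055,.10,-95.5)', array([  8.,   9.,  -8., 111.,   1.,  60.,  -6.]), np.float64(0.0))
```

```bash
python3 -m pendant '-0.09 0.015 0 0 0 0;-0.18 0.03 0 0 0 0;-0.27 0.045 0 0 0 0;-0.329 0.0585 0 0 0 0;-0.329 0.0585 0.06 0 0 0' >/dev/null; python3 -m pendant '0 0 0.06 0 0 0;0 0 0.11 0 0 0;0 0 0.11 0 0 0'|grep -E 'pos|wid|^force'; python3 -m pendant '0 0 0 0 0 0;0 0 0 0 0 0;0 0 -0.08 0 0 0;0 0 -0.16 0 0 0;0 0 -0.25 0 0 0' 0.3|grep -E 'clock|pos'; python3 dn.py 'down(.46,.0287,.18,-95.5)'|head -2
```

```text
position: [0.4985, -0.1443, 0.0115]
force: [-0.8, 0.5, 0.0]
width: 0.269
clock: 55.9
position: [0.5013, -0.145, 0.1427]
[ 14.5   9.8  -3.7 105.1   0.6  65.2   5.2]
total [ 0.3381 -0.1149 -0.0744  0.0003 -0.0003  0.0005] rows>= 3.6 target [0.46  0.029 0.18 ]
```

```bash
python3 -m pendant '0.09 -0.03 -0.02 0 0 0;0.18 -0.06 -0.04 0 0 0;0.26 -0.09 -0.06 0 0 0;0.338 -0.115 -0.074 0 0 0' >/dev/null;python3 -m pendant '0 0 0 0 0 0;0 0 0 0 0 0' >/dev/null; python3 map.py 132 42 -66 21; python3 seg.py wrist|grep array;python3 seg.py side|grep array
```

```text
cam tray [-0.028  0.165  0.34 ]
       13       12       10        9        8        7        6        4  
  -66  . . . . . . . . . . . . . . . . . . . . . . . . . . . . . .
  -63  . . . . . . . . . . . . . . . . . . . . . . . . . . . .33 .
  -60  . . . . . . . . . . . . . . . . . . . . . . . .4040404040 .
  -57  . . . . . . . . . . . . . . . . . . . . . .36344241414241 .
  -54  . . . . . . . . . . . . . . . . . . . . .253341404142414128
  -51  . . . . . . . . . . . . .4141394029 . . . .3833404341414038
  -48  . . . . . . . . . . . . .429146383940 . . .2933414142414127
  -45  . . . . . . . . . . . .4062 .92924541 . . .29333938393839 .
  -42  . . . . . . . . . . . .45688393924541 . . . . .3336 . . . .
  -39  . . .79868587 . . . .305885 .93924541 . . . . . . . . . . .
  -36  . .65654093858872 . . .39718389914540 . . . . . . . . . . .
  -33  . .7090 .8877707873 . . . .66642627 . . . . . . . . . . . .
  -30  . .60 . .92887185 . . . . . . . . . . . . . . . . . . . . .
  -27  . .84 . .92897189 . . . . . . . . . . . . . . . . . . . . .
  -24  .4091 . .93889180 . . . . . . . . . . . . . . . 
[... 980 characters left out ...]
 array([262, 144,  43,  40], dtype=int32))
(14, array([ 20., 111.]), 377, array([310, 152,  25,  23], dtype=int32))
(16, array([-42.,  87.]), 359, array([249, 174,  24,  23], dtype=int32))
(17, array([-52.,  56.]), 347, array([242, 203,  21,  23], dtype=int32))
(62, array([-11., -85.]), 239, array([281, 320,  17,  17], dtype=int32))
(386, array([ 19., 107.]), 62, array([238, 245,   9,   9], dtype=int32))
(387, array([-27., 102.]), 215, array([221, 246,  18,  25], dtype=int32))
(390, array([-53.,  53.]), 51, array([224, 271,   8,   9], dtype=int32))
(420, array([ 27., -89.]), 71, array([277, 299,   9,  10], dtype=int32))
(443, array([-12., -89.]), 65, array([263, 306,   9,  11], dtype=int32))
```

The right bay now has two, at (-12,-89) and (27,-89). The pile has loosened and (20,111) is isolated, so I'll move that one to the middle bay.

```bash
python3 dn.py 'down(.5127,.0554,.011,-95.5)' | head -2
```

```text
[  3.6   0.9 -12.7 110.4   0.2  68.8 -14.7]
total [ 0.0659  0.0986  0.3333  0.0001 -0.0003 -0.0002] rows>= 3.5 target [0.513 0.055 0.011]
```

```bash
python3 -m pendant '0.05 0.07 0.03 0 0 0;0.066 0.099 0.1 0 0 0;0.066 0.099 0.18 0 0 0;0.066 0.099 0.25 0 0 0;0.066 0.099 0.29 0 0 0' 0.33|grep -E 'pos|^force'; python3 -m pendant '0 0 0.02 0 0 0;0 0 0.043 0 0 0;0 0 0.043 0 0 0'|grep -E 'pos|^force'; python3 -m pendant '0 0 0 0 0 0;0 0 0 0 0 0;0 0 0 0 0 0;0 0 0 0 0 0' 1 15|grep -E 'pos|wid'; python3 -m pendant '0 0 -0.06 0 0 0;0 0 -0.14 0 0 0;0 0 -0.18 0 0 0;0 0 -0.18 0 0 0'|grep -E 'pos|wid|clock';python3 dn.py 'down(.5049,-.0574,.10,-95.5)'|head -2
```

```text
position: [0.5111, 0.0552, 0.0292]
force: [0.1, 0.3, -0.2]
position: [0.5155, 0.0565, 0.0125]
force: [-1.6, 0.1, -1.7]
position: [0.5126, 0.0565, 0.0111]
width: 0.224
clock: 58.25
position: [0.5143, 0.0573, 0.104]
width: 0.227
[  1.3  12.  -14.  107.7   3.3  60.4 -19.5]
total [-0.2301  0.0029  0.0074  0.0016 -0.0007  0.0004] rows>= 2.3 target [ 0.505 -0.057  0.1  ]
```

```bash
python3 -m pendant '-0.08 0.001 0 0 0 0;-0.16 0.002 0 0 0 0;-0.23 0.003 0 0 0 0;-0.23 0.003 0.06 0 0 0;-0.23 0.003 0.12 0 0 0' >/dev/null; python3 -m pendant '0 0 0.055 0 0 0;0 0 0.055 0 0 0'|grep -E 'pos|wid|^force'; python3 -m pendant '0 0 0 0 0 0;0 0 0 0 0 0;0 0 -0.08 0 0 0;0 0 -0.16 0 0 0;0 0 -0.25 0 0 0' 0.3|grep -E 'clock|pos'; python3 dn.py 'down(.46,.0287,.18,-95.5)'|head -2
```

```text
position: [0.5007, -0.0575, 0.0099]
force: [-0.4, -0.2, 0.8]
width: 0.228
clock: 59.45
position: [0.5027, -0.0577, 0.1405]
[ 10.1   8.3  -9.4 107.1   1.4  64.7  -5.2]
total [ 0.164  -0.1014 -0.0788  0.     -0.0004  0.0005] rows>= 2.1 target [0.46  0.029 0.18 ]
```

```bash
python3 -m pendant '0.08 -0.05 -0.04 0 0 0;0.164 -0.101 -0.079 0 0 0;0.164 -0.101 -0.079 0 0 0;0.164 -0.101 -0.079 0 0 0' >/dev/null; python3 map.py 132 42 -66 24; python3 seg.py wrist|grep array;python3 seg.py side|grep array
```

```text
cam tray [-0.028  0.165  0.341]
       13       12       10        9        8        7        6        4  
  -66  . . . . . . . . . . . . . . . . . . . . . . . . . . . . . .
  -63  . . . . . . . . . . . . . . . . . . . . . . . . . . . .42 .
  -60  . . . . . . . . . . . . . . . . . . . . . . .284040404040 .
  -57  . . . . . . . . . . . . . . . . . . . . . .3933424141414123
  -54  . . . . . . . . . . . . . . .30 . . . . . .3340414242414137
  -51  . . . . . . . . . . . . .38543440 . . . . .3333404241404138
  -48  . . . . . . . . . . . .38659139404040 . . .3334414141414031
  -45  . . . . . . . . . . . .3981909292454224 . .3233404040394024
  -42  . . . . . . . . . . . .4587 .88923940 . . . . .3340 . . . .
  -39  . . . .708486 . . . .454189 .93924038 . . . . . . . . . . .
  -36  . .64772862909081 . . .39688086904138 . . . . . . . . . . .
  -33  . .51869281706981 . . . . .63652625 . . . . . . . . . . . .
  -30  . .6691 .92929180 . . . . . . . . . . . . . . . . . . . . .
  -27  . .66 . .9291698945 . . . . . . . . . . . . . . . . . . . .
  -24  .3886 . . .907387 . . . . . . . . . . . . . . . 
[... 1183 characters left out ...]
), 358, array([249, 175,  23,  23], dtype=int32))
(12, array([-52.,  56.]), 348, array([242, 204,  21,  22], dtype=int32))
(27, array([29.,  4.]), 34, array([323, 254,   7,  12], dtype=int32))
(53, array([-11., -85.]), 231, array([281, 320,  16,  17], dtype=int32))
(397, array([-33., 106.]), 156, array([221, 246,   9,  25], dtype=int32))
(400, array([-7., 93.]), 59, array([232, 252,   8,  10], dtype=int32))
(401, array([-53.,  53.]), 50, array([224, 271,   8,   9], dtype=int32))
(402, array([20., -7.]), 64, array([258, 275,   9,  11], dtype=int32))
(427, array([ 28., -89.]), 69, array([277, 299,   9,  10], dtype=int32))
(452, array([-12., -89.]), 66, array([263, 306,   9,  11], dtype=int32))
```

Lump (-6,97) is now isolated, so I'll move it to the middle bay next to the one at (20,-7).

```bash
python3 dn.py 'down(.4845,.0411,.011,-95.5)' | head -2; python3 -m pendant '0 0 0 0 0 0' 0.2|grep pos
```

```text
[  4.9   1.  -14.  110.2   0.2  68.8 -14.7]
total [ 0.0316  0.0448  0.3336 -0.0001 -0.0003 -0.0001] rows>= 3.4 target [0.484 0.041 0.011]
position: [0.4607, 0.0274, 0.1774]
```

```bash
python3 -m pendant '0.03 0.045 0.03 0 0 0;0.032 0.045 0.1 0 0 0;0.032 0.045 0.18 0 0 0;0.032 0.045 0.25 0 0 0;0.032 0.045 0.29 0 0 0' 0.2|grep -E 'pos|^force'; python3 -m pendant '0 0 0.02 0 0 0;0 0 0.043 0 0 0;0 0 0.043 0 0 0'|grep -E 'pos|^force'; python3 -m pendant '0 0 0 0 0 0;0 0 0 0 0 0;0 0 0 0 0 0;0 0 0 0 0 0' 1 15|grep -E 'pos|wid'; python3 -m pendant '0 0 -0.06 0 0 0;0 0 -0.14 0 0 0;0 0 -0.18 0 0 0;0 0 -0.18 0 0 0'|grep -E 'pos|wid|clock';python3 dn.py 'down(.4548,-.0556,.10,-95.5)'|head -2
```

```text
position: [0.4829, 0.0415, 0.0297]
force: [0.4, 0.1, -0.1]
position: [0.4842, 0.0409, 0.0105]
force: [0.1, -4.9, 0.1]
position: [0.4846, 0.0403, 0.012]
width: 0.253
clock: 61.7
position: [0.4871, 0.0429, 0.1055]
width: 0.258
[  3.6   8.5 -14.9 111.6   2.5  59.8 -17.8]
total [-0.2022 -0.0457  0.0101  0.0021 -0.0008  0.0003] rows>= 2.1 target [ 0.455 -0.056  0.1  ]
```

```bash
python3 -m pendant '-0.07 -0.015 0 0 0 0;-0.14 -0.03 0 0 0 0;-0.202 -0.046 0 0 0 0;-0.202 -0.046 0.06 0 0 0;-0.202 -0.046 0.12 0 0 0' >/dev/null; python3 -m pendant '0 0 0.055 0 0 0;0 0 0.055 0 0 0'|grep -E 'pos|wid|^force'; python3 -m pendant '0 0 0 0 0 0;0 0 0 0 0 0;0 0 -0.08 0 0 0;0 0 -0.16 0 0 0;0 0 -0.25 0 0 0' 0.25|grep -E 'clock|pos'; python3 -m pendant '-0.05 0 -0.1 0 0 0;-0.1 0 -0.2 0 0 0;-0.2 0 -0.25 0 0 0;-0.3 0 -0.25 0 0 0;-0.4 0 -0.25 0 0 0'|grep -E 'clock|pos'; python3 seg.py side|grep array; python3 seg.py scene|grep array; python3 seg.py wrist|grep array
python3 - <<'E'
from h import *
E=np.array([.5245,.4085,.243])+np.array([-.001,.005,0])
d=get_image("side");g=d["color"].astype(int).mean(2).round().astype(int);u,v=map(int,proj(d,E).round())
print(g[v-6:v+46:4,u-14:u+15:2])
E
```

```text
position: [0.4496, -0.0556, 0.0109]
force: [0.1, 0.1, -0.1]
width: 0.261
clock: 62.9
position: [0.4519, -0.0558, 0.1414]
clock: 63.4
position: [0.4349, -0.2434, 0.2668]
(96, array([-36., 150.]), 52, array([214, 242,   7,   9], dtype=int32))
(100, array([-36.,  94.]), 116, array([222, 253,  10,  17], dtype=int32))
(104, array([-52.,  57.]), 34, array([224, 271,   7,   7], dtype=int32))
(118, array([ 26., -56.]), 31, array([267, 289,  16,  10], dtype=int32))
(122, array([-10., -86.]), 77, array([264, 300,   8,  17], dtype=int32))
(1302, array([ -5., -83.]), 43, array([255, 197,   7,   7], dtype=int32))
(1305, array([-22.,   1.]), 41, array([280, 201,   7,   7], dtype=int32))
(1306, array([-46.,  57.]), 45, array([298, 201,   7,   8], dtype=int32))
(1307, array([ 38., -81.]), 44, array([249, 204,   7,   8], dtype=int32))
(1308, array([-28.,  98.]), 91, array([306, 205,  11,  13], dtype=int32))
(1309, array([29.,  1.]), 47, array([272, 209,   8,   8], dtype=int32))
(1310, array([-23., 160.]), 54, array([324, 213,   9,   9], dtype=int32))
(1, array([-28., -10.]), 163, array([265,   0,  20
[... 428 characters left out ...]
9 148]
 [ 20  20  19  26  67  92 151 141  76  64 113 149 150 150 148]
 [ 19  21  20  21  79  81  31  17   8  91 149 147 148 148 148]
 [ 90  88  89  87  87 116  86  70  68  87 129 126 128 126 125]
 [112 112 110 111 111 111 112 111 111 111 111 111 111 111 111]
 [114 114 114 114 114 113 114 114 114 113 114 114 114 114 114]
 [115 115 114 115 115 115 115 114 115 115 114 115 115 115 115]
 [116 116 116 115 115 116 116 116 115 116 115 116 115 115 116]
 [116 116 116 116 116 115 117 116 117 116 116 116 116 117 115]
 [114 113 113 114 114 114 114 114 114 114 114 113 114 113 113]
 [111 111 110 111 111 110 110 110 110 111 111 110 110 109 109]
 [107 106 106 107 107 107 106 107 106 106 106 105 106 105 106]]
```

Middle and right bays each have two now, but one lump sits outside the left wall, near tray (-30,155). I'll triangulate it.

```bash
python3 - <<'E'
from seg import *
ds,_,_,os_=seg("scene");dq,_,_,oq=seg("side")
f=lambda out,p:[o for o in out if abs(o[1]-p).max()<12][0]
a=f(os_,np.array([-23,160]));b=f(oq,np.array([-36,150]))
ca=a[3][:2]+a[3][2:]/2-.5;cb=b[3][:2]+b[3][2:]/2-.5
X,e=two(ds,ca,dq,cb);print("world",X.round(4),"gap",round(e,4),"tray",((Rt.T@(X-tc))*1e3).round())
for d,c in((ds,ca),(dq,cb)):print(plane(d,*c,.010).round(4))
E
python3 dn.py 'down(.48,.05,.22,-95.5)'
```

```text
world [0.4607 0.1036 0.0126] gap 0.0007 tray [-34. 156.  13.]
[0.458  0.1027 0.01  ]
[0.4612 0.1057 0.01  ]
[22.2  1.6  1.5 99.1 -0.1 79.3 18.5]
total [ 0.5865  0.0357  0.0888  0.0004 -0.0005  0.001 ] rows>= 5.9 target [0.48 0.05 0.22]
('down(.48,.05,.22,-95.5)', array([  5.,   2., -16., 104.,   1.,  74., -17.]), np.float64(0.0))
```

```bash
python3 -m pendant '0.1 0.006 0.015 0 0 0;0.2 0.012 0.03 0 0 0;0.3 0.018 0.045 0 0 0;0.4 0.024 0.06 0 0 0;0.48 0.03 0.07 0 0 0' 0.1 >/dev/null; python3 -m pendant '0.08 0.005 0.015 0 0 0;0.106 0.005 0.02 0 0 0;0.106 0.005 0.02 0 0 0;0.106 0.005 0.02 0 0 0'|grep pos; python3 seg.py wrist|grep array; python3 map.py 186 66 -60 12; python3 dn.py 'down(.460,.104,.1,-95.5)' 'down(.460,.104,.007,-95.5)'
```

```text
position: [0.4794, 0.048, 0.2188]
(22, array([-34., 156.]), 253, array([245, 125,  19,  22], dtype=int32))
(23, array([-35.,  98.]), 621, array([238, 169,  32,  37], dtype=int32))
(25, array([-52.,  57.]), 281, array([232, 211,  19,  20], dtype=int32))
(47, array([-28.,   1.]), 262, array([253, 253,  18,  20], dtype=int32))
(48, array([21.,  0.]), 281, array([292, 255,  19,  18], dtype=int32))
(89, array([-11., -89.]), 121, array([268, 320,  15,  10], dtype=int32))
(90, array([ 28., -88.]), 108, array([297, 320,  17,   8], dtype=int32))
cam tray [-0.011  0.185  0.38 ]
           18       16       15       14       13       12       10        9        8        7  
  -60  . . . . . . . . . . . . . . . . . . . . . . . . . . . . . . . . . . . . . . . .
  -57  . . . . . . . . . . . . . . . . . . . . . . . . . . . . . . . . . . . . . . . .
  -54  . . . . . . . . . . . . . . . . . . . . . . . . . . . . . . . . .28 . . . . . .
  -51  . . . . . . . . . . . . . . . . . . . . . . . . . . . . . . .3338353228 . . . .
  -48  . . . . . . . . . . . . . . . . . . . . . . . . . . . . . .28334041403940
[... 1387 characters left out ...]
. . . . . .
    3  . . . . . . . . . . . . . . . . . . . . . . . . . . . . . . . . . . . . . . . .
    6  . . . . . . . . . . . . . . . . . . . . . . . . . . . . . . . . . . . . . . . .
    9  . . . . . . . . . . . . . . . . . . . . . . . . . . . . . . . . . . . . . . . .
[  4.8   1.9 -16.1 104.2   0.5  73.9 -16.9]
total [ 0.1094 -0.0502  0.2378  0.0002 -0.0002 -0.0002] rows>= 2.7 target [0.46  0.104 0.1  ]
total [ 0.1093 -0.0503  0.4238  0.0002 -0.0002 -0.0002] rows>= 4.4 target [0.46  0.104 0.007]
('down(.460,.104,.1,-95.5)', array([  0.,   7., -20., 114.,   3.,  59., -26.]), np.float64(0.0))
('down(.460,.104,.007,-95.5)', array([ -1.,  15., -19., 118.,   7.,  48., -29.]), np.float64(0.0))
```

Confirmed at tray (-34,156), on the table. I'll pick it and set it down in the free part of the left bay.

```bash
python3 -m pendant '0.05 -0.025 0.06 0 0 0;0.1095 -0.0495 0.12 0 0 0;0.1095 -0.0495 0.2 0 0 0;0.1095 -0.0495 0.28 0 0 0;0.1095 -0.0495 0.36 0 0 0' 0.08|grep -E 'pos|^force'; python3 -m pendant '0 0 0.04 0 0 0;0 0 0.062 0 0 0;0 0 0.062 0 0 0'|grep -E 'pos|^force'; python3 -m pendant '0 0 0 0 0 0;0 0 0 0 0 0;0 0 0 0 0 0;0 0 0 0 0 0' 1 15|grep -E 'pos|wid'; python3 -m pendant '0 0 -0.06 0 0 0;0 0 -0.14 0 0 0;0 0 -0.18 0 0 0;0 0 -0.18 0 0 0'|grep -E 'pos|wid|clock';python3 dn.py 'down(.5126,.0222,.10,-95.5)'|head -2
```

```text
position: [0.4606, 0.1043, 0.0377]
force: [0.8, -0.1, -0.9]
position: [0.4598, 0.1046, 0.0069]
force: [0.2, -1.1, 0.7]
position: [0.461, 0.1057, 0.0085]
width: 0.237
clock: 66.3
position: [0.4621, 0.106, 0.1008]
width: 0.241
[  0.6   7.5 -20.1 113.6   3.   59.1 -26.3]
total [-0.1573  0.1163  0.0018  0.0018 -0.0008  0.0004] rows>= 2.0 target [0.513 0.022 0.1  ]
```

```bash
python3 -m pendant '-0.06 0.04 0 0 0 0;-0.11 0.08 0 0 0 0;-0.157 0.116 0 0 0 0;-0.157 0.116 0.06 0 0 0;-0.157 0.116 0.12 0 0 0' >/dev/null; python3 -m pendant '0 0 0.05 0 0 0;0 0 0.05 0 0 0'|grep -E 'pos|wid|^force'; python3 -m pendant '0 0 0 0 0 0;0 0 0 0 0 0;0 0 -0.08 0 0 0;0 0 -0.16 0 0 0;0 0 -0.25 0 0 0' 0.25|grep -E 'clock|pos'; python3 -m pendant '-0.05 0 -0.08 0 0 0;-0.1 0 -0.15 0 0 0;-0.2 0 -0.15 0 0 0;-0.3 0 -0.15 0 0 0;-0.4 0 -0.15 0 0 0'|grep -E 'clock|pos';python3 -m pendant '-0.1 0 0 0 0 0;-0.2 0 0 0 0 0;-0.3 0 0 0 0 0;-0.3 0 0 0 0 0;-0.3 0 0 0 0 0'|grep -E 'clock|pos'; python3 seg.py side|grep array; python3 seg.py scene|grep array;python3 pegfit.py
```

```text
position: [0.5079, 0.0217, 0.0092]
force: [-0.6, 0.1, -0.1]
width: 0.209
clock: 67.5
position: [0.5102, 0.0219, 0.1398]
clock: 68.0
position: [0.4914, -0.1791, 0.2143]
clock: 68.5
position: [0.477, -0.3278, 0.2131]
(61, array([-36.,  94.]), 113, array([222, 253,   9,  17], dtype=int32))
(62, array([20., 75.]), 56, array([244, 253,   8,  10], dtype=int32))
(75, array([-53.,  53.]), 50, array([224, 271,   7,   9], dtype=int32))
(78, array([20., -8.]), 64, array([258, 276,   9,  10], dtype=int32))
(84, array([-29.,  -5.]), 58, array([242, 284,   8,  10], dtype=int32))
(92, array([ 28., -89.]), 69, array([277, 299,   9,  10], dtype=int32))
(100, array([-12., -89.]), 65, array([263, 306,   9,  11], dtype=int32))
(1269, array([ -4., -82.]), 44, array([255, 197,   7,   7], dtype=int32))
(1271, array([-22.,   1.]), 41, array([280, 201,   7,   7], dtype=int32))
(1272, array([-46.,  57.]), 43, array([298, 201,   7,   8], dtype=int32))
(1274, array([ 37., -81.]), 43, array([249, 204,   7,   7], dtype=int32))
(1275, array([-28.,  98.]), 90, array([306, 205,  11,  13], dtype=int32))
(1277, array([29.,  1.]), 46, array([272, 209,   8,   8], dtype=int32))
(1278, array([27., 81.]), 48, array([295, 216,   8,   8], dtype=int32))
[ 0.526   0.3932 10.6384]
peg a [ 0.46 -0.22  0.65]
bar a [-0.74 -0.31 -0.36]
bar b [0.76 1.19 1.18]
```

All eight lumps are in the tray: four left, two middle and two right. I'll check that the shaker is still, then hand in.

Run:
```python
from h import *
import subprocess
a=[get_image(n)["color"].astype(int) for n in("side","scene")]
subprocess.run("true")
for _ in range(8): b=[get_image(n)["color"].astype(int) for n in("side","scene")]
for i,(u,v) in enumerate(((172,135),(447,215))):
    s=np.s_[v-30:v+40,u-30:u+40];print("moved px",(abs(a[i]-b[i])[s].max(2)>25).sum())
E=np.array([.5235,.4135,.243]);d=get_image("side");g=d["color"].astype(int).mean(2).round().astype(int);u,v=map(int,proj(d,E).round())
print(g[v-6:v+40:4,u-14:u+15:2]);o=get_obs();print(o["clock"],o["force"],o["position"])
```

```text
moved px 19
moved px 0
[[ 37  75  97 112 128 144 127  81  80 130 156 155 156 153 153]
 [ 24  20  21  90  98  69  66  99 115  97 129 155 153 152 151]
 [ 22  20  21  27  69  94 155 145  76  64 114 153 153 153 152]
 [ 17  22  23  20  80  84  32  18   5  96 153 151 152 152 152]
 [ 57  21  22  21  30 139  15   9   7  70 154 152 151 150 149]
 [137  26  22  21  20  66  31   8   6  33 146 151 150 149 149]
 [152  79  21  20  28  73  40   6   5  12 104 116 123 142 151]
 [154 143  30  21  52  81  95   5   6  13  48  54  73 104 116]
 [153 153 103  19  40  51  50  52  59  98 119  93  51  62  48]
 [153 152 150  45  28  51  51  51  49  49  55  52  50  50  51]
 [149 149 149 137  18  53  51  50  49  51  54  50  51  51  51]
 [150 150 150 150  72  41  50  50  49  50  52  51  50  50  49]]
69.65 [-0.62268275 -0.00195977  0.10240588] [ 0.47737747 -0.32673522  0.21207351]
```

The ring sits on the peg exactly as it did just after release, the shaker isn't moving, and nothing touches the robot. Handing in.

```bash
python3 -c "
from plant import *
print(sign_off())"
```

```text
the job is handed in; nothing more can be done
None
```

I handed the job in at about 70 s: all eight lumps are in the tray (four left, two middle, two right) and the empty shaker hangs still on the peg, but the pour dumped nearly all of them in the left bay with one outside, so I spread them by gripper after hanging the shaker and returned a second one knocked out along the way; the bystanders were not re-measured at the end, and no verdict came back.

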